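Lever up a hot channel and pack its low end level

ROBOT

A 6-joint arm with a two-finger parallel gripper is mounted at the origin on the work surface. World frame = base frame: x ahead of the robot, y to its left, z up, the work surface at z = 0. Lengths are in m, angles in rad, forces in N, time in s.
With the tool pointing down it reaches from about 0.275 to 0.75 m from the base axis. Payload 10.2 kg.
Tool frame: the origin (TCP) lies between the finger pads; the fingertips stand 14 mm ahead of it and the grasp point (between the pads) lies 5 mm behind it; x points along the fingers, y is the direction in which the jaws open and shut, and the axes are right-handed (so a half turn about x gives the same grasp; the last joint's range is limited). The gripper opens to 85 mm and grips with 20 to 120 N. Pads are 22 mm wide; open, the fingers measure 114 mm over their backs; the gripper's body (76 mm by 85 mm) begins 54 mm behind the grasp point. The pads swing forward as they close: fully open they stand 13 mm farther back than shut.
Start: joints at [-1.357, 0.313, 1.498, -0, 1.331, -0.223], TCP at [0.222, -0.476, 0.218] pointing down, gripper open.
Joint ranges: [-2.94, 2.94], [-0.97, 2.17], [0.19, 2.56], [-1.23, 4.37], [0.02, 3.11], [-2.88, 2.88]. Speed limits (rad/s): [2.39, 2.39, 3.01, 3.14, 3.14, 3.14].

INTERFACE

Orientations are given as [roll, pitch, yaw] about the fixed x, y, z axes, in that order (R = Rz(yaw) Ry(pitch) Rx(roll)).
In Python, from bench import robot, optics, job gives the robot as it stands.
- The arm moves only by the tool jog_arm, never from a script. Its argument "steps" is text: rows parted by semicolons, each of 7 numbers parted by spaces: the shift along the tool's x, y, z normalised to -1 to 1, where 1 is 2.5 cm, then the turn, a rotation vector about the tool's x, y, z normalised to -1 to 1, where 1 is 0.12 rad, then the opening, from 0 (shut) to 1 (fully open). In form: x y z rx ry rz claw; .... A call has 1 to 20 rows; each row shifts and turns the commanded pose from where the row before left it, along the tool's axes as they then stand; what a row does not reach is not made up. A row lasts 1/12 s, in which the tool goes at most 41.7 mm and 7.16 degrees, less where a joint would pass 70% of its speed; a pose out of reach is approached as far as the arm can. A call with a number of a shift or a turn outside -1 to 1 is refused whole. A call with a gripper value outside its range is refused whole. The fingers move at their own pace and stop on an object; "squeeze" is the grip in N (left out, the last holds). Time passes only in rows, so rows that do not move let the fingers close. It gives the time, the measured TCP pose, the force and the opening at its end, in the units of the state.
- robot.get_obs(): the state, without advancing time (a new reading comes with each control period).
- optics.snapshot(name): name is "scene" or "top" or "wrist"; returns the picture (384x512x3 uint8, red, green, blue); there is no depth.
- optics.camera_info(name): a dict with "fx", "fy", "cx", "cy" (pixels), "distortion" ([k1, k2, p1, p2, k3] as OpenCV has them; the pictures are not rectified), "eye" and "rotation" of the camera in the world. Camera axes: x right, y down, z forward; pixel columns grow to the right and rows downward; lengths in m; the calibration is good to about 2 mm. A picture is of the moment at which its call begins: read the wrist's pose just before it. camera_info takes no time and is no camera call; for the wrist camera it gives the pose at the moment of the call.
- job.close_job(): hands the job in, once; it reports no verdict.
The state is a dict: "time": time; "q": joint angles; "joint_vel": joint speeds; "tau": joint torques, N m; "position": TCP position; "ee_rot": TCP orientation; "contact_force": force on the tool from outside, world axes, zero at the start; "moment": the same for the moment, N m; "opening": finger opening in m.
Only numpy, scipy, OpenCV 4.12 (cv2) and the standard library are available. Lean on these libraries where they do the work, as an engineer would, in place of code of your own. Each camera call takes 0.05 s, during which the arm holds its last target.

TASK

The steel channel on the rests is still too hot to touch with the gripper, and its free end lies low because that rest has no packer: pry that end up with the bar over the fulcrum block until the bar's tail lies on the table, where its own weight keeps the load up. Then slide the yellow-tabbed packer out of the tray under the raised end from the robot's side, square on the low rest, with its nose reaching right across to the channel's far side. Finally draw the bar out so that the channel settles level on the packer, lay the bar flat on the table well clear of the channel, the rests and the fulcrum, and leave everything else where it is.

Things in the scene. Friction and masses are not known exactly. Their poses are not given: they have to be found in the camera images.
- rests: fixed pair of steel rest bars. Origin on the table between them; y runs from the low rest (-y) to the packed rest (+y). Low rest: 40 mm wide, centred at y = -70 mm, top 30 mm above the table, from x = -65 to +50 mm. Packed rest: same, centred at y = +90 mm, a yellow 8 mm packer tacked on it, top 38 mm. +x side is the far side from the robot
- low_rest_top (a point): point on the top of the low rest (30 mm high), under the middle of the channel's width
- channel: hot steel channel, open side up, about 2 kg, 250 mm long (own y from -130 to +120 mm), 70 mm wide (x), 45 mm high, ribs, welds, straw and blue heat tint. Lies along the rests' y axis, its -y end at first 8 mm low on the bare rest. Origin: underside, mid width
- channel_end (a point): middle of the lower edge of the channel's low (-y) end, which overhangs the low rest by 40 mm; about 28 mm above the table at first
- fulcrum: loose fulcrum block, 70 (x) x 44 (y) mm grey steel with a 20 mm round bar welded on top along x; 0.5 kg; stands ready on the table beyond the channel's low end. Origin: centre of the underside
- fulcrum_top (a point): middle of the fulcrum's round top line, 26 mm above the table
- bar: pry bar, 0.9 kg, 320 mm long: shaft 20 mm square from x = -170 (red tail) to +90 mm (heel), then a blade 26 mm wide, 6 mm thick, 61 mm long, bent upwards 0.21 rad. Origin on the underside of the shaft, 28 mm ahead of the centre of mass; +x towards the tip, z up
- bar_tip (a point): end of the bar's blade, middle of its lower face (x = 150, z = 13 mm in the bar's frame). The blade goes in with the tail raised some 27 degrees. With the tip some 22 mm under the channel's end and the heel over the fulcrum top, the tail meets the table at a slope of about 6 degrees and the channel's end is some 20 mm up
- tray: fixed grey tray, 150 x 154 mm, walls 22 mm high and 4 mm thick, floor 4 mm, three compartments side by side along y (pitch 49 mm), one packer in each in any order, tabs at the tray's -x side. Origin: centre of the underside
- packer8: yellow-tabbed steel packer, L-shaped: plate 36 mm wide, 8 mm thick, 130 mm long over all; upright tab (36 mm wide, 8 mm thick, top 42 mm above the underside) between x = -65 and -57 mm. Origin: centre of the underside; +x from the tab to the nose (x = +65 mm). The one needed; about 0.4 kg
- packer8_nose (a point): nose end of the yellow packer, middle of its lower edge
- packer14: red-tabbed steel packer, L-shaped: plate 36 mm wide, 14 mm thick, 130 mm long over all; upright tab (36 mm wide, 8 mm thick, top 42 mm above the underside) between x = -65 and -57 mm. Origin: centre of the underside; +x from the tab to the nose (x = +65 mm). Too thick
- packer4: green-tabbed steel packer, L-shaped: plate 36 mm wide, 4 mm thick, 130 mm long over all; upright tab (36 mm wide, 8 mm thick, top 42 mm above the underside) between x = -65 and -57 mm. Origin: centre of the underside; +x from the tab to the nose (x = +65 mm). Too thin
- hammer: chipping hammer, 220 mm, wooden handle; origin in its handle on the table; bystander
- brush: wire hand brush, 200 mm, brown wooden back; bystander
- magnet: grey triangular welding magnet, 95 mm, 24 mm thick; bystander
- paste: blue jar with steel lid, 64 mm across, 65 mm tall; bystander
- clamp: steel bar clamp lying flat, 250 mm; bystander
- offcut: dark angle-iron offcut, 120 x 40 x 40 mm; bystander
Mind the look-alikes: they are no part of the job. Leave any red look-alike of the tray alone. What is shaped like the rests but green is not meant.

How it is judged:
By the outcome, as a careful person would: the job done as asked, in the order asked, and still so for the second after the job is handed in, with the robot touching nothing.
It also fails if it takes over 72 s, if anything falls off the work surface, if the arm or the gripper's body presses on something with over 40 N, if the wrist force passes 120 N, or if a joint passes its speed limit or range.

## Working session

There is one attempt and no reset: what is moved stays moved. The work goes in short steps, Python scripts to look and compute and a tool call to move; the robot and the scene stay as the last step left them, time stands still between calls to the robot, and variables do not carry over. Pictures are saved under pics/ and viewed, and the job is handed in when it is done.

Besides the shell and the picture viewer there is one more tool, called after "Call:" as name(argument=value, ...) on one line, values as JSON. jog_arm: Moves the arm, as the interface text tells. Its arguments: {"type":"object","properties":{"steps":{"type":"string"},"squeeze":{"type":"number"}},"required":["steps"]}

```bash
ls -la; mkdir -p pics; python3 - <<'E'
from bench import robot, optics, job
import cv2
o=robot.get_obs()
for k,v in o.items(): print(k,v)
for n in ["scene","top","wrist"]:
    print(n,optics.camera_info(n))
    im=optics.snapshot(n)
    cv2.imwrite(f"pics/{n}0.png",im[:,:,::-1])
E
```

```text
total 12
drwxr-xr-x  3 agent agent 4096 Dec  6 23:37 .
drwxr-xr-x 23 root  root  4096 Dec  6 23:37 ..
drwxr-xr-x  2 agent agent 4096 Dec  6 23:37 pics
time 0.0
q [-1.35738266e+00  3.13468890e-01  1.49843676e+00 -1.91244735e-05
  1.33097489e+00 -2.23402721e-01]
joint_vel [-0.00036523  0.00070262  0.00061031 -0.00159574 -0.00182708  0.00183238]
tau [ 6.47597026e-04 -4.12262678e+01 -2.59748000e+01 -1.26652508e-04
  4.09987741e-03 -7.80140965e-06]
position [ 0.22202985 -0.47544396  0.21772553]
ee_rot [-1.77978012  1.5695083   1.79863348]
contact_force [0.29063736 0.69485596 0.14130849]
moment [ 0.02126238 -0.02753131 -0.0018402 ]
opening 0.08497966342633895
scene {'fx': 391.6778415088654, 'fy': 391.6778415088654, 'cx': 252.4551035308632, 'cy': 193.556684999087, 'distortion': array([-0.12198407,  0.        ,  0.        ,  0.        ,  0.        ]), 'eye': array([ 0.99822052, -0.19873616,  0.87914928]), 'rotation': array([-2.53935681, -0.0077417 ,  1.30015808])}
top {'fx': 376.04426687787344, 'fy': 376.04426687787344, 'cx': 256.3470806786132, 'cy': 190.17776991655995, 'distortion': array([-0.10291854,  0.        ,  0.        ,  0.        ,  0.        ]), 'eye': array([ 0.27374503, -0.04425059,  1.32278623]), 'rotation': array([-2.97824346,  0.02640654, -1.57903555])}
wrist {'fx': 339.27210334488393, 'fy': 339.27210334488393, 'cx': 261.3264378656366, 'cy': 192.729786554477, 'distortion': array([-0.09900722,  0.        ,  0.        ,  0.        ,  0.        ]), 'eye': array([ 0.28377672, -0.44683693,  0.37371565]), 'rotation': array([ 2.87455519e+00,  1.39824725e-03, -1.13389858e+00])}
```

View pics/scene0.png

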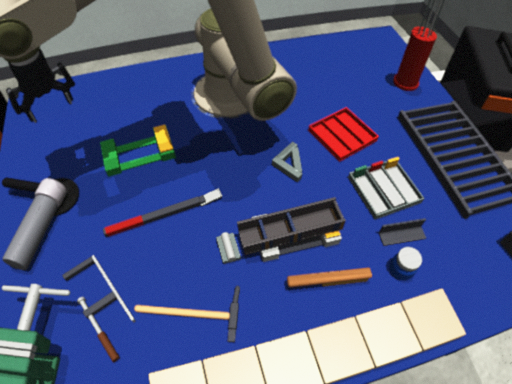

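View pics/top0.png

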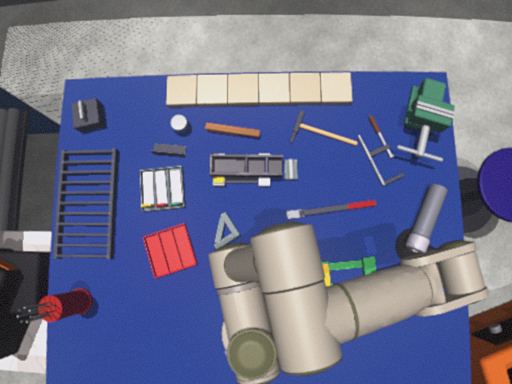

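View pics/wrist0.png

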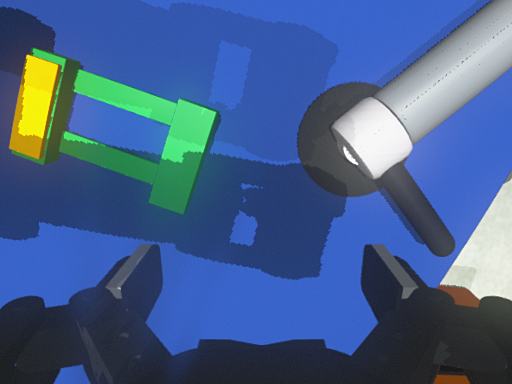

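```bash
cat > h.py <<'E'
import numpy as np, cv2
from scipy.spatial.transform import Rotation as R
from bench import robot, optics, job
def rot(rpy): return R.from_euler('xyz',rpy).as_matrix()
def cam(n):
    c=optics.camera_info(n); K=np.array([[c['fx'],0,c['cx']],[0,c['fy'],c['cy']],[0,0,1]])
    return K,np.array(c['distortion']),np.array(c['eye']),rot(c['rotation'])
def plane(c,px,z):
    K,d,e,M=c
    p=cv2.undistortPoints(np.array(px,float).reshape(-1,1,2),K,d).reshape(-1,2)
    v=np.c_[p,np.ones(len(p))]@M.T
    t=(np.asarray(z)-e[2])/v[:,2]
    return e+v*t[:,None]
def proj(c,P):
    K,d,e,M=c
    q=(np.array(P,float).reshape(-1,3)-e)@M
    return cv2.projectPoints(q,np.zeros(3),np.zeros(3),K,d)[0].reshape(-1,2)
def crop(im,x0,x1,y0,y1,s,f):
    c=im[y0:y1,x0:x1,::-1]
    cv2.imwrite(f,cv2.resize(c,None,fx=s,fy=s,interpolation=cv2.INTER_CUBIC))
E
python3 - <<'E'
import cv2
a=cv2.imread('pics/top0.png');b=cv2.imread('pics/scene0.png')
def z(im,x0,x1,y0,y1,s,f): cv2.imwrite(f,cv2.resize(im[y0:y1,x0:x1],None,fx=s,fy=s,interpolation=cv2.INTER_CUBIC))
z(a,130,390,110,230,3,'pics/topz.png')
z(b,90,440,150,290,2.25,'pics/scenez.png')
E
```

```text
(no output)
```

View pics/topz.png

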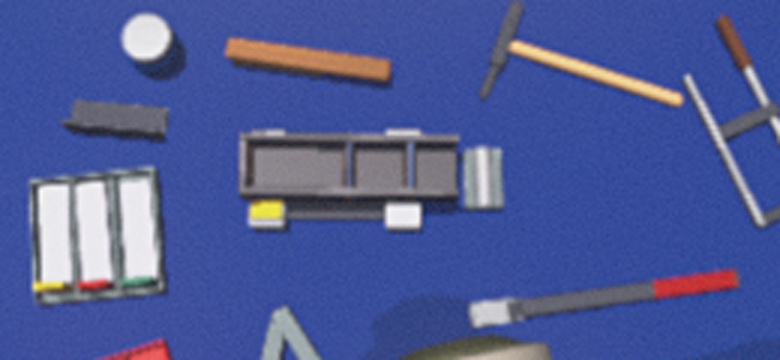

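View pics/scenez.png

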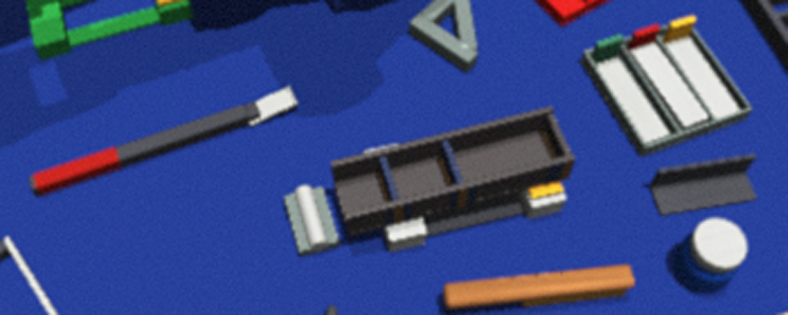

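```bash
python3 - <<'E'
from h import *
a=cv2.imread('pics/top0.png'); c=cam('top')
P=lambda pts:np.array(pts)/3+np.array([130,110])-0.33
def pr(n,pts,z): print(n,np.round(plane(c,P(pts),z)*1000,1)[:,:2].tolist())
pr('bar tail corners',[[738,270],[740,286]],.02)
pr('bar heel',[[522,296],[524,318]],.02)
pr('blade tip',[[470,302],[473,327]],.017)
pr('channel top corners',[[239,135],[240,198],[459,136],[459,196]],.08)
pr('fulcrum base',[[464,149],[465,210],[500,148],[503,208]],.016)
pr('lowrest -x end',[[385,228],[421,229]],.03)
pr('lowrest +x end',[[386,130],[421,129]],.03)
pr('packed -x end top',[[249,219],[285,219]],.038)
pr('tray top corners',[[30,180],[155,169],[163,291],[34,303]],.022)
pr('tabs tops',[[50,287],[95,285],[137,282]],.046)
o=robot.get_obs();M=rot(o['ee_rot']);print(M.round(3))
h=cv2.cvtColor(a,cv2.COLOR_BGR2HSV)
E
```

```text
bar tail corners [[449.8, -429.7], [431.0, -431.0]]
bar heel [[422.7, -175.8], [397.1, -177.4]]
blade tip [[416.8, -115.5], [387.6, -118.4]]
channel top corners [[604.2, 146.9], [530.7, 144.7], [599.0, -103.7], [529.6, -102.2]]
fulcrum base [[599.8, -112.3], [525.9, -112.0], [600.4, -155.2], [527.7, -156.8]]
lowrest -x end [[503.0, -17.8], [501.3, -59.6]]
lowrest +x end [[620.7, -20.0], [621.3, -61.4]]
packed -x end top [[514.3, 140.2], [513.8, 98.2]]
tray top corners [[568.8, 408.7], [579.6, 256.3], [433.0, 243.1], [420.1, 397.4]]
tabs tops [[435.9, 370.9], [437.7, 317.7], [440.8, 268.4]]
[[-0.     0.423 -0.906]
 [ 0.001 -0.906 -0.423]
 [-1.    -0.001 -0.   ]]
```

Call:
jog_arm(steps="0 0 0 -1 0 0 1;0 0 0 -1 0 0 1;0 0 0 -1 0 0 1;0 0 0 -1 0 0 1;0 0 0 -1 0 0 1;0 0 0 -1 0 0 1;0 0 0 -1 0 0 1;0 0 0 -1 0 0 1;0 0 0 -1 0 0 1;0 0 0 -1 0 0 1;0 1 -0.6 -0.5 0 0 1;0 1 -0.6 0 0 0 1;0 1 -0.6 0 0 0 1;0 1 -0.6 0 0 0 1;0 1 -0.6 0 0 0 1;0 1 -0.6 0 0 0 1;0 1 -0.5 0 0 0 1;0 1 -0.5 0 0 0 1;0 0.9 -0.5 0 0 0 1;0 0 0 0 0 0 1")

```text
time: 1.82
position: [0.4304, -0.32, 0.218]
ee_rot: [2.549, 1.57, 1.108]
contact_force: [0.4, 0.1, -0.4]
opening: 0.0852
```

```bash
cat > st.py <<'E'
from h import *
o=robot.get_obs();M=rot(o['ee_rot'])
print('t',round(o['time'],2),'p',(o['position']*1000).round(1),'F',np.array(o['contact_force']).round(1),'open',round(o['opening']*1000,1),'q',np.array(o['q']).round(2));print(M.round(3).tolist())
E
python3 - <<'E'
from st import *
c=cam('wrist');im=optics.snapshot('wrist');np.savez('w1.npz',K=c[0],d=c[1],e=c[2],M=c[3])
cv2.imwrite('pics/w1.png',im[:,:,::-1])
t=optics.snapshot('top');cv2.imwrite('pics/top1.png',t[:,:,::-1])
E
```

```text
t 1.82 p [ 430.4 -320.   218. ] F [ 0.4  0.1 -0.4] open 85.2 q [-0.86  0.34  1.46  0.    1.34 -0.99]
[[0.001, 0.992, 0.129], [0.001, 0.129, -0.992], [-1.0, 0.001, -0.001]]
```

View pics/w1.png

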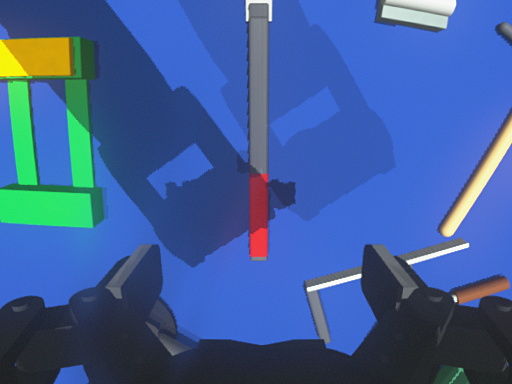

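```bash
python3 - <<'E'
from h import *
w=np.load('w1.npz');c=(w['K'],w['d'],w['e'],w['M'])
h=cv2.cvtColor(cv2.imread('pics/w1.png'),cv2.COLOR_BGR2HSV)
m=((h[...,0]<8)|(h[...,0]>172))&(h[...,1]>180)&(h[...,2]>90); m[:,300:]=0; m[:,:200]=0
ys,xs=np.nonzero(m);print(xs.min(),xs.max(),ys.min(),ys.max())
print('edges at row200,240',[ (xs[ys==r].min(),xs[ys==r].max()) for r in (180,200,240)])
pts=[[258.5,20],[258.5,100],[258.7,176],[258.7,256]]
print((plane(c,pts,.02)*1000).round(1))
print((plane(c,[[249,200],[268,200],[257.5,3]],.02)*1000).round(1))
print('tail bottom',(plane(c,[[258.5,261]],.0)*1000).round(1))
print('tool pt proj',proj(c,[[.430,-.32,.02]]))
E
```

```text
250 267 174 256
edges at row200,240 [(np.int64(264), np.int64(267)), (np.int64(257), np.int64(265)), (np.int64(250), np.int64(266))]
[[ 410.3 -176.7   20. ]
 [ 420.1 -252.8   20. ]
 [ 430.4 -331.1   20. ]
 [ 442.3 -423.8   20. ]]
[[ 423.3 -358.9   20. ]
 [ 443.8 -356.2   20. ]
 [ 407.3 -161.1   20. ]]
tail bottom [[ 444.  -440.1    0. ]]
tool pt proj [[259.65587266 165.83036211]]
```

Call:
jog_arm(steps="1 -0.07 0 0 0 0 0.6;1 0 0 0 0 0 0.6;1 0 0 0 0 0 0.6;1 0 0 0 0 0 0.6;1 0 0 0 0 0 0.6;1 0 0 0 0 0 0.6;1 0 0 0 0 0 0.6;0.6 0 0 0 0 0 0.6;0.4 0 0 0 0 0 0.6;0 0 0 0 0 0 0;0 0 0 0 0 0 0;0 0 0 0 0 0 0;0 0 0 0 0 0 0;0 0 0 0 0 0 0;0 0 0 0 0 0 0", squeeze=110)

```text
time: 3.17
position: [0.4263, -0.3231, 0.0189]
ee_rot: [0.568, 1.57, -0.877]
contact_force: [0.4, -0.2, 0.6]
opening: 0.0001
```

```bash
python3 - <<'E'
from st import *
c=cam('wrist');im=optics.snapshot('wrist')
cv2.imwrite('pics/w2.png',im[:,:,::-1])
t=optics.snapshot('scene');crop(t,0,300,100,350,2.6,'pics/s2.png')
E
```

```text
t 3.17 p [ 426.3 -323.1   18.9] F [ 0.4 -0.2  0.6] open 0.1 q [-0.87  0.58  1.68 -0.    0.88 -0.99]
[[0.001, 0.992, 0.126], [-0.001, 0.126, -0.992], [-1.0, 0.001, 0.001]]
```

View pics/w2.png

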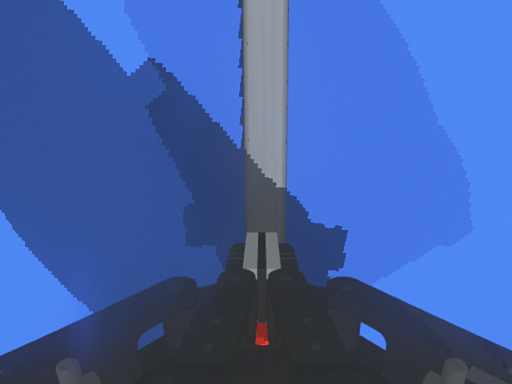

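View pics/s2.png

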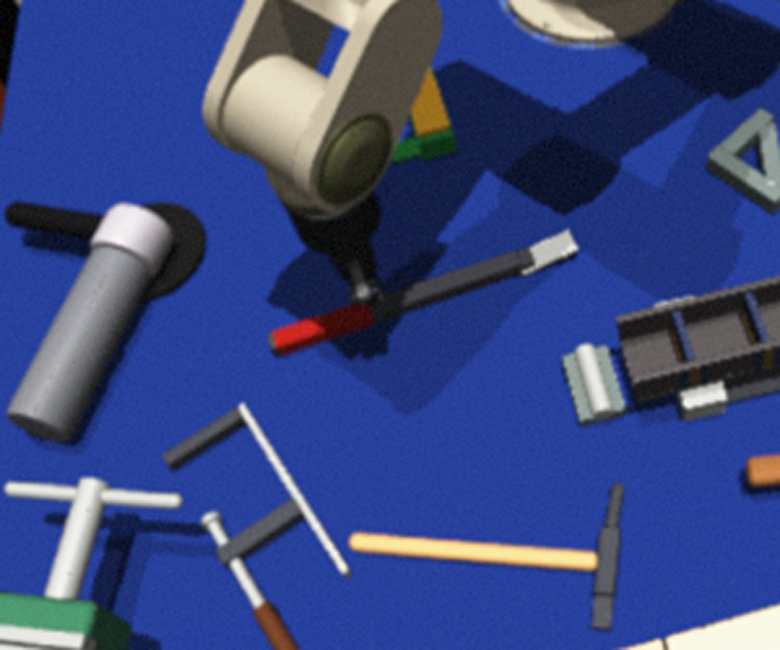

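```bash
python3 - <<'E'
from st import *
c=cam('wrist');p=o['position'];
for s in (-.03,-.005,0,.014):
  print(s,proj(c,[p+M[:,0]*s+M[:,1]*k for k in(-.01,0,.01)]).round(0).tolist())
b=cv2.imread('pics/w2.png')
cv2.imwrite('pics/w2z.png',cv2.resize(b[180:384,150:370],None,fx=3.4,fy=2.9,interpolation=cv2.INTER_CUBIC))
E
```

```text
t 3.27 p [ 426.2 -323.    18.6] F [ 0.5 -0.8 -1.1] open -0.0 q [-0.87  0.58  1.68  0.    0.88 -0.99]
[[0.0, 0.992, 0.126], [-0.0, 0.126, -0.992], [-1.0, 0.0, 0.0]]
-0.03 [[234.0, 269.0], [258.0, 269.0], [283.0, 269.0]]
-0.005 [[238.0, 245.0], [259.0, 245.0], [279.0, 245.0]]
0 [[239.0, 240.0], [259.0, 240.0], [279.0, 240.0]]
0.014 [[240.0, 230.0], [259.0, 230.0], [278.0, 230.0]]
```

View pics/w2z.png

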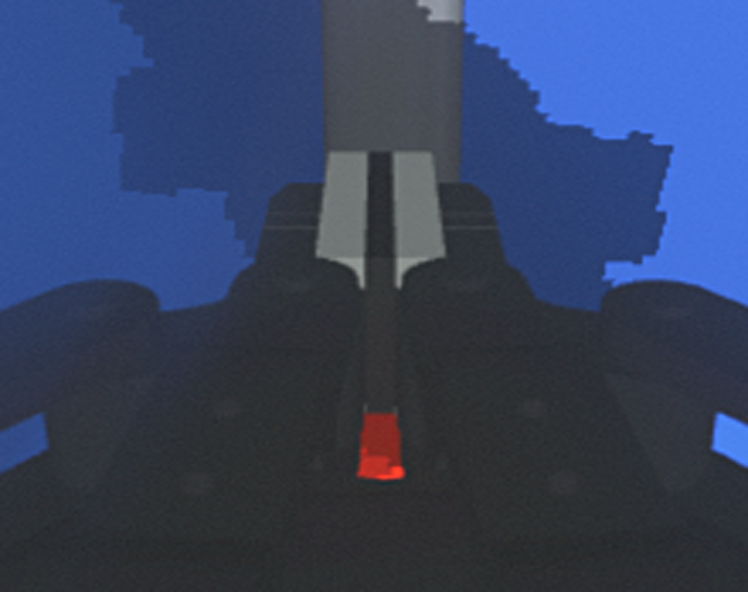

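Call:
jog_arm(steps="0 0 0 0 0 0 0.6;0 0 0 0 0 0 0.6;0 0 0 0 0 0 0.6;0 0 0 0 0 0 0.6;0 0 0 0 0 0 0.6;0 0 0 0 0 0 0.6")

```text
time: 3.77
position: [0.4261, -0.3229, 0.0183]
ee_rot: [-2.724, 1.571, 2.115]
contact_force: [-0.1, 0.1, -0.6]
opening: 0.051
```

```bash
python3 - <<'E'
from st import *
c=cam('wrist');im=optics.snapshot('wrist')
cv2.imwrite('pics/w3.png',im[:,:,::-1])
E
```

```text
t 3.77 p [ 426.1 -322.9   18.3] F [-0.1  0.1 -0.6] open 51.0 q [-0.87  0.58  1.68  0.    0.88 -0.99]
[[-0.0, 0.992, 0.126], [0.0, 0.126, -0.992], [-1.0, -0.0, -0.0]]
```

View pics/w3.png

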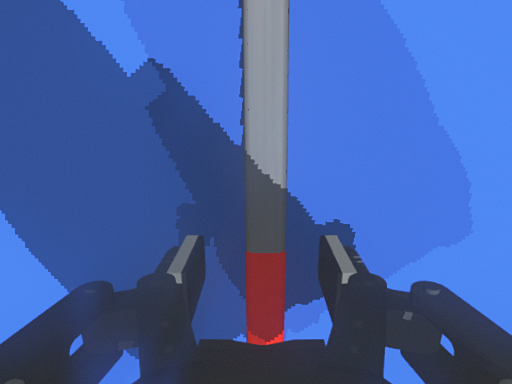

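Call:
jog_arm(steps="0.1 0 0 0 0 0 0.4;0.1 0 0 0 0 0 0.4;0 0 0 0 0 0 0.4;0 0 0 0 0 0 0.4")

```text
time: 4.15
position: [0.426, -0.3228, 0.013]
ee_rot: [-2.535, 1.57, 2.303]
contact_force: [0.2, 0.2, 0.1]
opening: 0.0341
```

Call:
jog_arm(steps="0 0 0 0 0 0 0.2;0 0 0 0 0 0 0.2;0 0 0 0 0 0 0.2")

```text
time: 4.4
position: [0.4261, -0.3229, 0.0133]
ee_rot: [0.43, 1.571, -1.015]
contact_force: [0.0, 0.9, 0.3]
opening: 0.0169
```

```bash
python3 - <<'E'
from st import *
c=cam('wrist');im=optics.snapshot('wrist')
crop(im,150,370,170,384,3,'pics/w4.png')
t=optics.snapshot('scene');crop(t,90,240,170,250,5,'pics/s4.png')
E
```

```text
t 4.4 p [ 426.1 -322.9   13.3] F [0.  0.9 0.3] open 16.9 q [-0.87  0.59  1.68 -0.    0.87 -0.99]
[[0.0, 0.992, 0.126], [-0.0, 0.126, -0.992], [-1.0, 0.0, 0.0]]
```

View pics/w4.png

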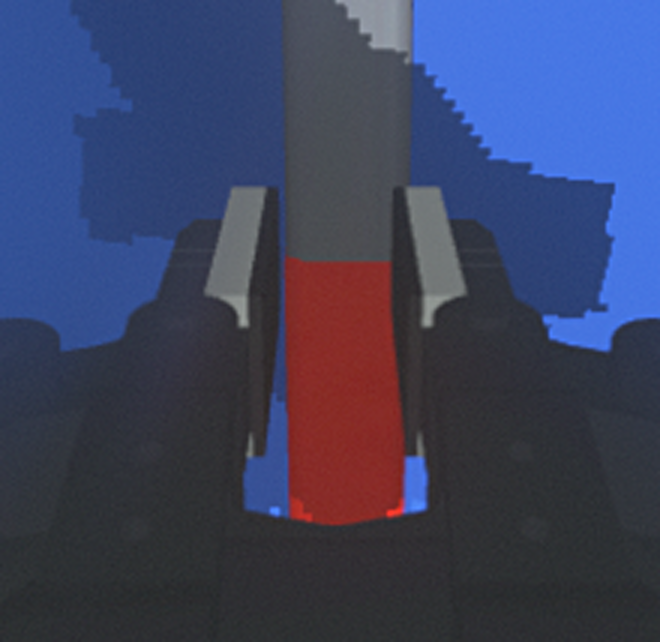

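View pics/s4.png

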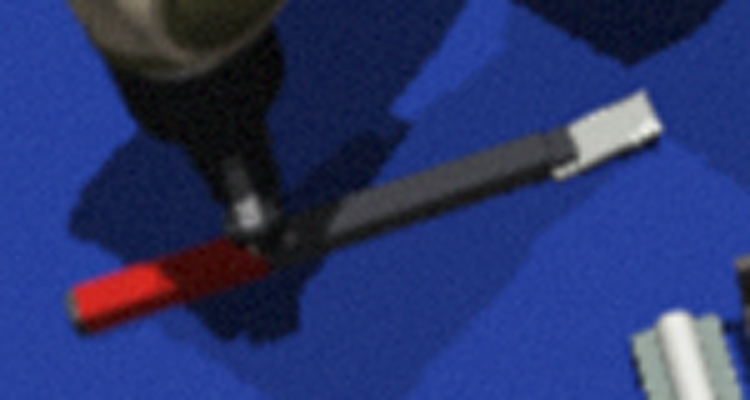

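```bash
python3 - <<'E'
from st import *
c=cam('wrist'); print('cam eye',c[2],'fwd',c[3][:,2].round(3))
u=np.array([-.1316,.9913,0]);n=np.array([.9913,.1316,0]);O=np.array([.4205,-.257,0])
for x in(-.08,-.02,.03):
  for z in (0,.02): print(x,z,proj(c,[O+u*x+n*s+[0,0,z] for s in(-.01,.01)]).round(1).tolist())
ct=cam('top');cs=cam('scene')
for x in(-.17,.09): print('top',proj(ct,[O+u*x+[0,0,.02]]).round(1),'scene',proj(cs,[O+u*x+[0,0,.02]]).round(1))
p=o['position']
for s in(-.02,0,.014): print('tool',s,'scene',proj(cs,[p+M[:,0]*s]).round(1))
w=optics.snapshot('wrist');cv2.imwrite('pics/w5.png',w[:,:,::-1])
t=optics.snapshot('scene');cv2.imwrite('pics/s5.png',t[:,:,::-1])
E
```

```text
t 4.5 p [ 426.1 -322.9   13.4] F [ 0.1  0.6 -0.4] open 17.2 q [-0.87  0.59  1.68 -0.    0.87 -0.99]
[[0.0, 0.992, 0.126], [-0.0, 0.126, -0.992], [-1.0, 0.0, 0.0]]
cam eye [ 0.41888007 -0.25607387  0.16924632] fwd [ 0.033 -0.262 -0.965]
-0.08 0 [[246.6, 254.3], [283.2, 254.1]]
-0.08 0.02 [[244.9, 272.1], [285.7, 271.8]]
-0.02 0 [[244.5, 144.1], [284.6, 143.9]]
-0.02 0.02 [[242.3, 149.8], [287.6, 149.5]]
0.03 0 [[242.8, 38.2], [285.4, 37.9]]
0.03 0.02 [[240.2, 29.6], [288.8, 29.4]]
top [[374.6 201.7]] scene [[105.1 230.6]]
top [[301.5 212.4]] scene [[201.6 197.8]]
tool -0.02 scene [[143.  213.6]]
tool 0 scene [[144.7 217.6]]
tool 0.014 scene [[145.9 220.4]]
```

View pics/w5.png

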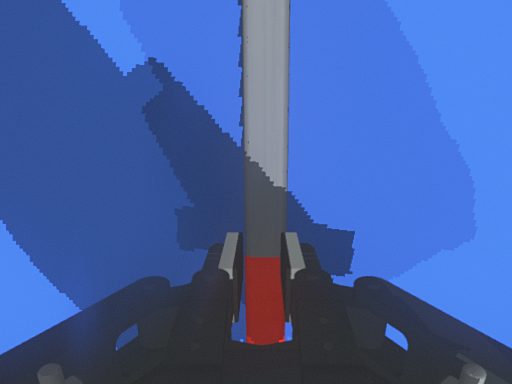

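View pics/s5.png

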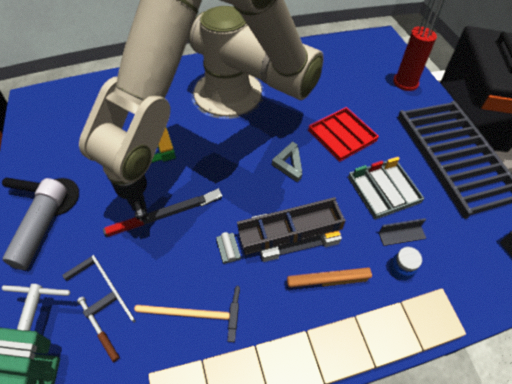

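Call:
jog_arm(steps="0 0 0 0 0 0 0.5;0 0 0 0 0 0 0.5;0.1 0 0 0 0 0 0.5;0.1 0 0 0 0 0 0.5;0 0 0 0 0 0 0.5")

```text
time: 5.02
position: [0.4259, -0.3226, 0.0077]
ee_rot: [-2.582, 1.57, 2.257]
contact_force: [-0.6, 0.8, -0.4]
opening: 0.0431
```

Call:
jog_arm(steps="0.1 0 0 0 0 0 0.5;0.1 0 0 0 0 0 0.5;0 0 0 0 0 0 0.5")

```text
time: 5.27
position: [0.4259, -0.3227, 0.0027]
ee_rot: [-2.568, 1.57, 2.271]
contact_force: [0.3, -0.9, 0.6]
opening: 0.0428
```

Call:
jog_arm(steps="0 0 0 0 0 0 0;0 0 0 0 0 0 0;0 0 0 0 0 0 0;0 0 0 0 0 0 0;0 0 0 0 0 0 0")

```text
time: 5.68
position: [0.4264, -0.3231, 0.004]
ee_rot: [0.773, 1.57, -0.672]
contact_force: [-0.4, 1.7, 6.1]
opening: 0.0148
```

Call:
jog_arm(steps="0 0 0 0 0 0 0;0 0 0 0 0 0 0")

```text
time: 5.85
position: [0.4264, -0.3231, 0.004]
ee_rot: [0.765, 1.57, -0.679]
contact_force: [0.1, 0.7, 5.8]
opening: 0.014
```

```bash
python3 - <<'E'
from st import *
w=optics.snapshot('wrist');crop(w,150,370,170,384,3,'pics/w6.png')
E
```

```text
t 5.85 p [ 426.4 -323.1    4. ] F [0.1 0.7 5.8] open 14.0 q [-0.87  0.6   1.69  0.    0.85 -0.99]
[[0.001, 0.992, 0.126], [-0.001, 0.126, -0.992], [-1.0, 0.001, 0.001]]
```

View pics/w6.png

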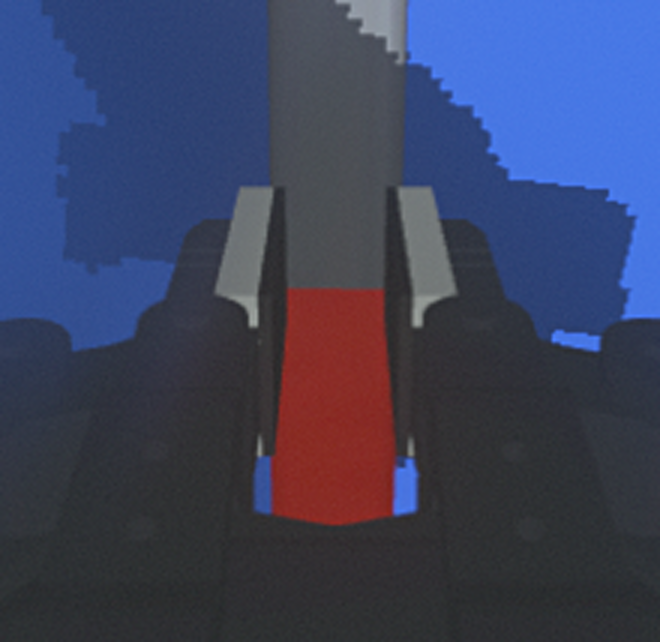

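Call:
jog_arm(steps="0 0 0 0 0 0 0.4;0 0 0 0 0 0 0.4;0 0 0 0 0 0 0.4;0.1 0 0 0 0 0 0.4;0.1 0 0 0 0 0 0.4;0 0 0 0 0 0 0.4")

```text
time: 6.4
position: [0.4259, -0.3227, -0.0023]
ee_rot: [-2.531, 1.57, 2.307]
contact_force: [0.2, 0.7, -0.5]
opening: 0.0342
```

```bash
python3 - <<'E'
from st import *
w=optics.snapshot('wrist');crop(w,150,370,170,384,3,'pics/w7.png')
cs=cam('scene');p=o['position']
print(proj(cs,[p,p+[0,0,.015],p+[0,0,.03]]))
t=optics.snapshot('scene');crop(t,100,200,180,250,7.5,'pics/s7.png')
E
```

```text
t 6.4 p [ 425.9 -322.7   -2.3] F [ 0.2  0.7 -0.5] open 34.2 q [-0.87  0.61  1.69 -0.    0.84 -0.99]
[[-0.001, 0.992, 0.126], [0.001, 0.126, -0.992], [-1.0, -0.001, -0.001]]
[[146.09498095 220.57434535]
 [144.84336653 217.62780244]
 [143.5627662  214.60817702]]
```

View pics/w7.png

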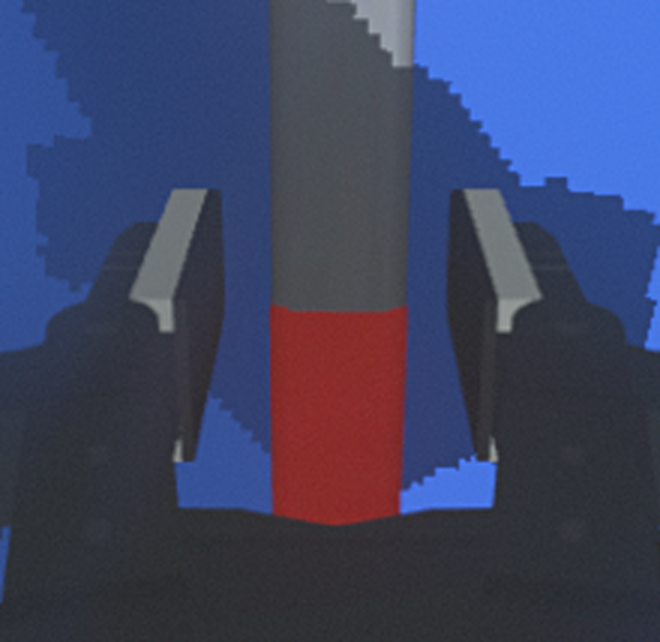

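View pics/s7.png

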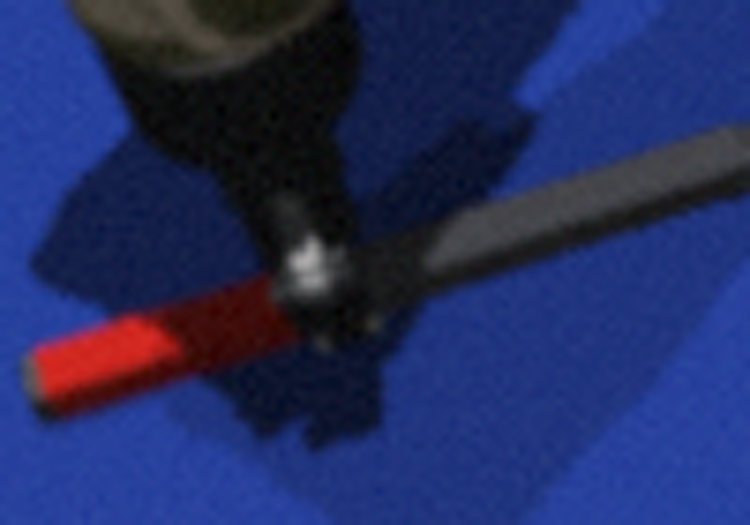

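Call:
jog_arm(steps="0.1 0 0 0 0 0 0.4;0.1 0 0 0 0 0 0.4;0 0 0 0 0 0 0.4;0 0 0 0 0 0 0.4")

```text
time: 6.83
position: [0.426, -0.3228, -0.0069]
ee_rot: [-2.617, 1.57, 2.222]
contact_force: [-0.1, -0.0, 1.0]
opening: 0.034
```

Call:
jog_arm(steps="0 0 0 0 0 0 0;0 0 0 0 0 0 0;0 0 0 0 0 0 0;0 0 0 0 0 0 0;0 0 0 0 0 0 0")

```text
time: 7.25
position: [0.4263, -0.323, -0.0062]
ee_rot: [0.985, 1.57, -0.46]
contact_force: [0.2, 2.7, 5.2]
opening: 0.0171
```

Call:
jog_arm(steps="0 0 0 0 0 0 0.3;0 0 0 0 0 0 0.3;0.1 0 0 0 0 0 0.3;0.08 0 0 0 0 0 0.3;0 0 0 0 0 0 0.3;0 0 0 0 0 0 0;0 0 0 0 0 0 0;0 0 0 0 0 0 0;0 0 0 0 0 0 0")

```text
time: 8.0
position: [0.4261, -0.3228, -0.0112]
ee_rot: [2.971, 1.571, 1.526]
contact_force: [-0.6, 2.3, 1.3]
opening: 0.0173
```

Call:
jog_arm(steps="-0.4 0 0 0 0 0 0;-0.8 0 0 0 0 0 0;-1 0 0 0 0 0 0;-1 0 0 0 0 0 0;-1 0 0 0 0 0 0;0 0 0 0 0 0 0", squeeze=120)

```text
time: 8.5
position: [0.4274, -0.3244, 0.098]
ee_rot: [0.538, 1.563, -0.906]
contact_force: [1.7, -1.7, -8.2]
opening: 0.0175
```

```bash
python3 - <<'E'
from st import *
print(np.array(o['moment']).round(2))
w=optics.snapshot('wrist');cv2.imwrite('pics/w8.png',w[:,:,::-1])
t=optics.snapshot('scene');crop(t,60,260,130,260,4,'pics/s8.png')
E
```

```text
t 8.5 p [ 427.4 -324.4   98. ] F [ 1.7 -1.7 -8.2] open 17.5 q [-0.87  0.46  1.62 -0.    1.05 -0.99]
[[0.005, 0.992, 0.126], [-0.006, 0.126, -0.992], [-1.0, 0.004, 0.006]]
[-0.74 -0.16  0.03]
```

View pics/w8.png

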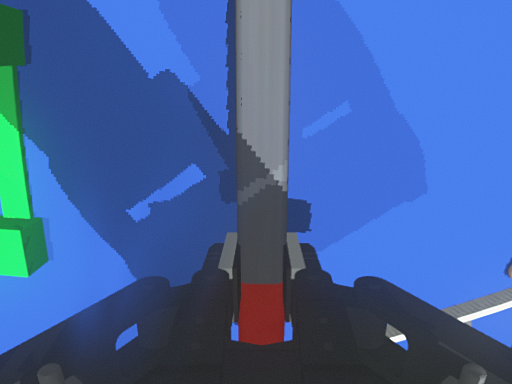

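View pics/s8.png

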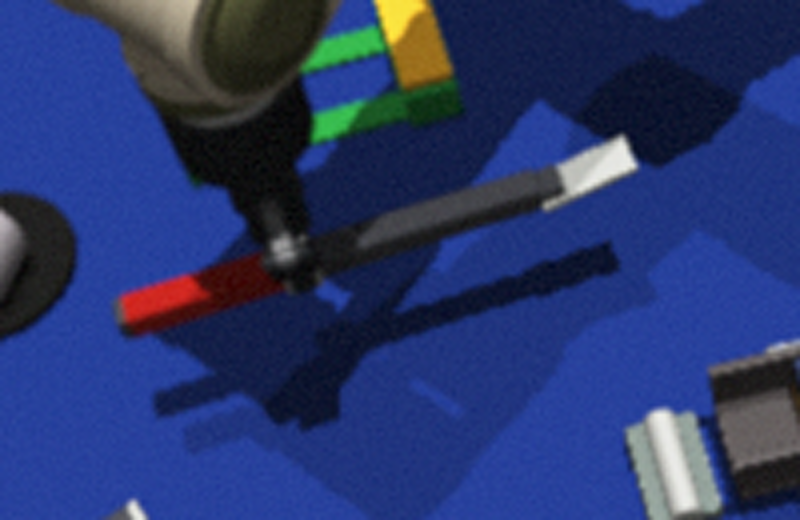

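Call:
jog_arm(steps="-0.5 0 0 1 0 0 0;0 0.8 0.2 0.05 0 0 0;0 1 0.2 0 0 0 0;0 1 0.2 0 0 0 0;0 1 0.2 0 0 0 0;0 1 0.2 0 0 0 0;0 0.7 0.2 0 0 0 0;0 0 0 0 -0.6 0 0;0 0 0 0 -1 0 0;0 0 0 0 -1 0 0;0 0 0 0 -0.9 0 0;0 0 0 0 -0.4 0 0;0 0 0 0 0 0 0;0 0 0 0 0 0 0")

```text
time: 9.77
position: [0.5628, -0.3516, 0.1034]
ee_rot: [-0.009, 1.107, -1.578]
contact_force: [0.1, -0.2, -9.0]
opening: 0.0171
```

```bash
python3 - <<'E'
from st import *
np.save('o9.npy',np.r_[o['position'],M.ravel()])
t=optics.snapshot('scene');cv2.imwrite('pics/s9.png',t[:,:,::-1]);crop(t,90,350,140,300,3,'pics/s9z.png')
t=optics.snapshot('top');cv2.imwrite('pics/t9.png',t[:,:,::-1]);crop(t,190,390,100,240,4,'pics/t9z.png')
E
```

```text
t 9.77 p [ 562.8 -351.6  103.4] F [ 0.1 -0.2 -9. ] open 17.1 q [-0.58  0.63  1.4  -0.5   0.91 -0.31]
[[-0.003, 1.0, 0.002], [-0.447, 0.001, -0.895], [-0.895, -0.004, 0.447]]
```

View pics/s9z.png

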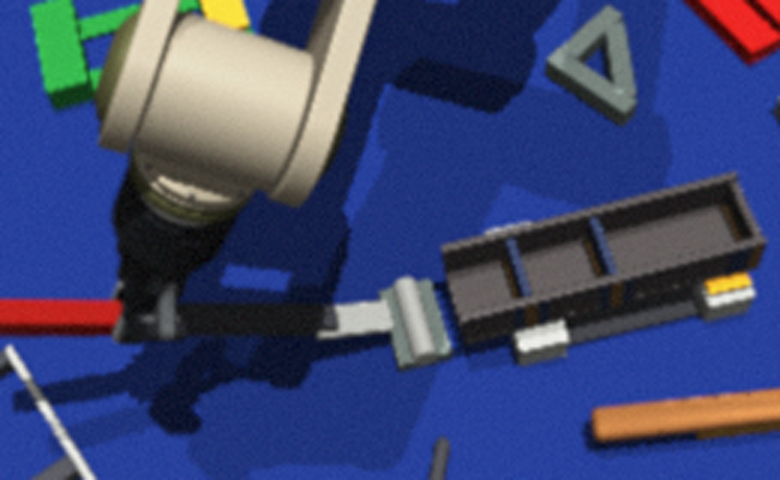

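View pics/t9z.png

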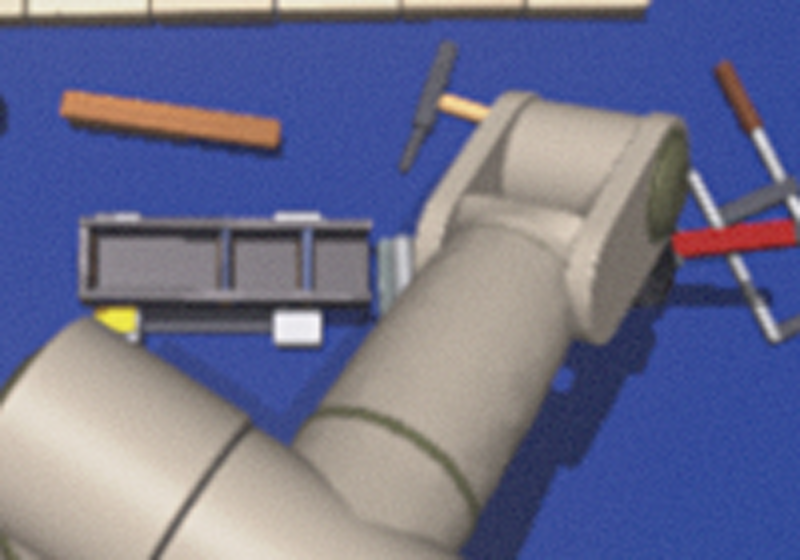

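```bash
python3 - <<'E'
from st import *
c=cam('scene');p=o['position'];xb=-M[:,2];zb=-M[:,0];yb=-M[:,1]
print('pitch',np.degrees(np.arcsin(-xb[2])))
f=lambda x,y,z:p+xb*(x+.066)+yb*y+zb*(z+.011)
Z=lambda q:((q-[90,140])*3).round(0).tolist()
print('tip lower face',Z(proj(c,[f(.15,s,.013) for s in(-.013,0,.013)])))
print('tip upper',Z(proj(c,[f(.149,s,.019) for s in(-.013,0,.013)])))
print('heel top',Z(proj(c,[f(.09,s,.02) for s in(-.01,.01)])),'bottom',Z(proj(c,[f(.09,s,.0) for s in(-.01,.01)])))
print('tail top',Z(proj(c,[f(-.17,s,.02) for s in(-.01,.01)])))
print('fulcrum',Z(proj(c,[[.528,-.134,.026],[.598,-.134,.026]])))
print('ch low end z28',Z(proj(c,[[.531,-.101,.028],[.601,-.101,.028],[.531,-.103,.073],[.601,-.103,.073]])))
print('restlow +x end',Z(proj(c,[[.618,-.02,.03],[.618,-.06,.03],[.618,-.06,.0]])))
E
```

```text
t 9.87 p [ 563.2 -353.2  105.1] F [-0.3  0.2 -8.9] open 17.2 q [-0.58  0.63  1.4  -0.5   0.91 -0.31]
[[-0.002, 1.0, -0.0], [-0.449, -0.001, -0.894], [-0.894, -0.001, 0.449]]
pitch 26.67121019134724
tip lower face [[398.0, 329.0], [394.0, 315.0], [390.0, 301.0]]
tip upper [[399.0, 326.0], [396.0, 312.0], [392.0, 298.0]]
heel top [[331.0, 322.0], [326.0, 300.0]] bottom [[322.0, 335.0], [317.0, 313.0]]
tail top [[-23.0, 322.0], [-24.0, 297.0]]
fulcrum [[403.0, 276.0], [423.0, 351.0]]
ch low end z28 [[442.0, 269.0], [464.0, 343.0], [438.0, 242.0], [461.0, 318.0]]
restlow +x end [[568.0, 336.0], [519.0, 348.0], [518.0, 364.0]]
```

```bash
python3 - <<'E'
import cv2
b=cv2.imread('pics/s9.png');cv2.imwrite('pics/s9y.png',cv2.resize(b[215:275,185:285],None,fx=8,fy=8,interpolation=cv2.INTER_CUBIC))
E
```

```text
(no output)
```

View pics/s9y.png

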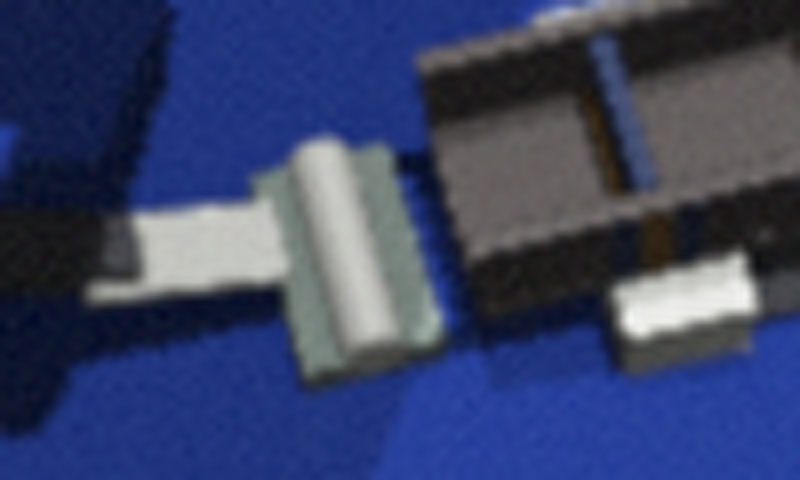

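Call:
jog_arm(steps="-0.1 0.08 0.05 0 0 0 0;0 0 0 0 0 0 0;-0.1 0 -0.47 0 0 0 0;-0.1 0 -0.47 0 0 0 0;-0.1 0 -0.47 0 0 0 0;0 0 0 0 0 0 0;0 0 0 0 0 0 0")

```text
time: 10.45
position: [0.5658, -0.3166, 0.0995]
ee_rot: [-0.001, 1.103, -1.57]
contact_force: [0.3, -0.1, -8.6]
opening: 0.0173
```

```bash
cat > bar.py <<'E'
from st import *
c=cam('scene');p=o['position'];xb=-M[:,2];zb=-M[:,0];yb=-M[:,1]
G=.062
f=lambda x,y,z:p+xb*(x+G)+yb*y+zb*(z+.011)
print('pitch',np.degrees(np.arcsin(-xb[2])).round(2),'tip',(f(.15,0,.013)*1000).round(1),'heel',(f(.09,0,0)*1000).round(1),'tail',(f(-.17,0,0)*1000).round(1),'mom',np.array(o['moment']).round(2))
E
python3 - <<'E'
from bar import *
t=optics.snapshot('scene');cv2.imwrite('pics/s10.png',t[:,:,::-1]);crop(t,185,285,215,275,8,'pics/s10y.png')
E
```

```text
t 10.45 p [ 565.8 -316.6   99.5] F [ 0.3 -0.1 -8.6] open 17.3 q [-0.53  0.62  1.44 -0.52  0.9  -0.24]
[[0.0, 1.0, 0.002], [-0.451, 0.002, -0.893], [-0.893, -0.001, 0.451]]
pitch 26.79 tip [ 565.4 -116.5   25.4] heel [ 565.5 -175.9   40.9] tail [ 566. -408.  158.] mom [0.56 0.01 0.01]
```

View pics/s10y.png

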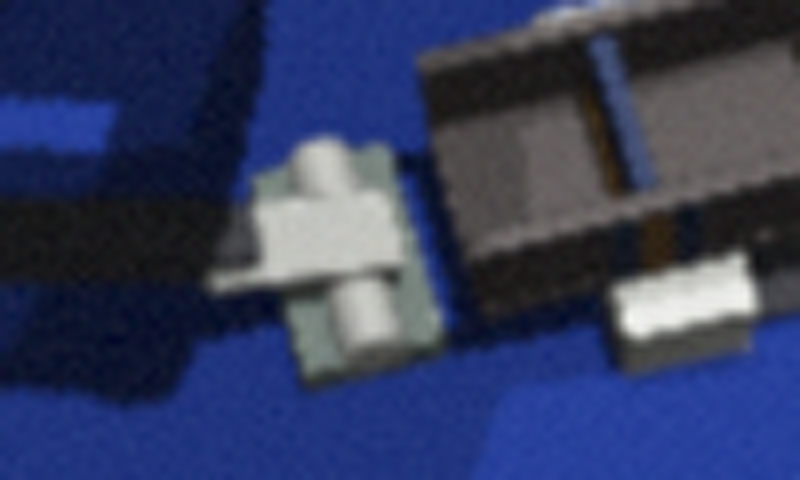

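```bash
python3 - <<'E'
from bar import *
Y=lambda q:((q-[185,215])*8).round(0).tolist()
print('low',Y(proj(c,[f(.15,s,.013) for s in(-.013,.013)])),'up',Y(proj(c,[f(.149,s,.019) for s in(-.013,.013)])))
E
```

```text
t 10.5 p [ 565.8 -317.3   99.9] F [ 0.1  1.  -9.1] open 17.1 q [-0.53  0.62  1.44 -0.52  0.9  -0.24]
[[0.0, 1.0, 0.001], [-0.451, 0.001, -0.892], [-0.892, -0.0, 0.451]]
pitch 26.82 tip [ 565.6 -117.3   25.7] heel [ 565.7 -176.7   41.1] tail [ 565.9 -408.7  158.4] mom [0.48 0.02 0.02]
low [[406.0, 266.0], [385.0, 192.0]] up [[412.0, 256.0], [391.0, 182.0]]
```

Call:
jog_arm(steps="-0.07 0 -0.39 0 0 0 0;-0.07 0 -0.39 0 0 0 0;0 0 0 0 0 0 0;-0.07 0 -0.39 0 0 0 0;-0.08 0 -0.38 0 0 0 0;0 0 0 0 0 0 0;0 0 0 0 0 0 0")

```text
time: 11.08
position: [0.5657, -0.2793, 0.0887]
ee_rot: [-0.001, 1.103, -1.571]
contact_force: [-0.2, 0.2, -8.1]
opening: 0.0172
```

```bash
python3 - <<'E'
from bar import *
t=optics.snapshot('scene');cv2.imwrite('pics/s11.png',t[:,:,::-1]);crop(t,185,285,215,275,8,'pics/s11y.png')
E
```

```text
t 11.08 p [ 565.7 -279.3   88.7] F [-0.2  0.2 -8.1] open 17.2 q [-0.47  0.61  1.49 -0.54  0.9  -0.16]
[[0.0, 1.0, 0.001], [-0.451, 0.001, -0.893], [-0.893, -0.0, 0.451]]
pitch 26.81 tip [565.5 -79.3  14.5] heel [ 565.6 -138.7   30. ] tail [ 565.8 -370.8  147.2] mom [ 0.47 -0.    0.  ]
```

View pics/s11y.png

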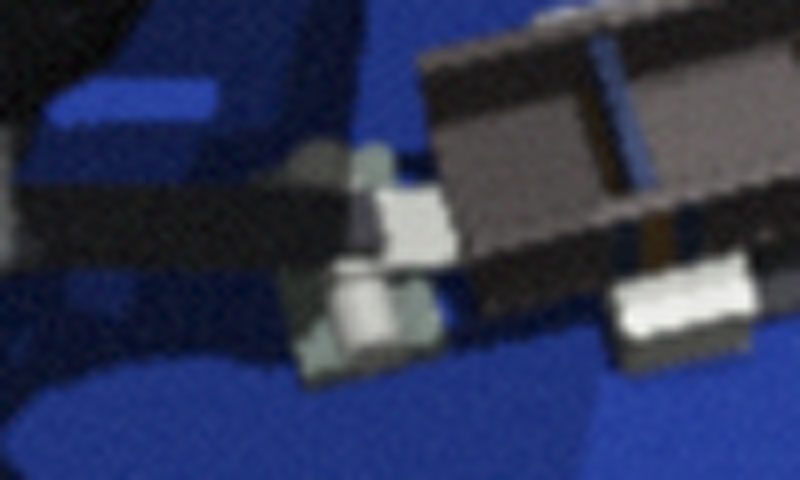

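```bash
cat > pry.py <<'E'
import numpy as np
def tcp(th,yh,zh,G=.062):
    s,c=np.sin(th),np.cos(th); xb=np.array([c,-s]);zb=np.array([s,c])
    return np.array([yh,zh])-(.090+G)*xb*1-.011*zb
def seq(ths,yhs,zhs,start=None):
    P=[tcp(a,b,c) for a,b,c in zip(ths,yhs,zhs)]
    if start is not None: P[0]=np.array(start)
    for i in range(len(P)-1):
        d=P[i+1]-P[i];th=ths[i];s,c=np.sin(th),np.cos(th)
        tx=-np.array([s,c]);tz=-np.array([c,-s])
        print(np.degrees(ths[i+1]).round(1),'tcp',(P[i+1]*1000).round(1),'x %.3f z %.3f ry %.3f'%(d@tx/.025,d@tz/.025,-(ths[i+1]-ths[i])*-1/-.12))
E
python3 - <<'E'
from pry import *
n=10
ths=np.radians(np.linspace(26.8,-6.2,n+1)); yh=np.linspace(-.1387,-.1365,n+1)
zs=[]
for t,y in zip(ths,yh):
    b=np.radians(12)-t
    z1=.016+.010/np.cos(b)+(y+.134)*np.tan(b)
    b2=-t; z2=.016+.010/np.cos(b2)+(y+.134)*np.tan(b2)
    z3=.016+np.sqrt(.01**2-(y+.134)**2)
    # heel corner / blade / shaft
    yc1=-.134-.010*np.sin(b); yc2=-.134-.010*np.sin(b2)
    z=z1 if yc1>y else (z2 if yc2<y else z3)
    zs.append(z)
print(np.round(np.array(zs)*1000,1))
seq(ths,yh,zs,[-.2793,.0887])
E
```

```text
[27.6 27.1 26.7 26.4 26.1 25.9 25.7 25.6 25.6 25.6 25.7]
23.5 tcp [-282.3   77.6] x 0.448 z -0.094 ry 0.480
20.2 tcp [-284.7   68.9] x 0.360 z -0.050 ry 0.480
16.9 tcp [-286.7   60. ] x 0.359 z -0.048 ry 0.480
13.6 tcp [-288.1   51.2] x 0.357 z -0.047 ry 0.480
10.3 tcp [-289.1   42.3] x 0.355 z -0.046 ry 0.480
7.0 tcp [-289.6   33.3] x 0.354 z -0.045 ry 0.480
3.7 tcp [-289.6   24.5] x 0.352 z -0.045 ry 0.480
0.4 tcp [-289.    15.7] x 0.350 z -0.044 ry 0.480
-2.9 tcp [-288.     6.9] x 0.348 z -0.044 ry 0.480
-6.2 tcp [-286.4   -1.7] x 0.347 z -0.044 ry 0.480
```

Call:
jog_arm(steps="0.45 0 -0.09 0 0.48 0 0;0.36 0 -0.05 0 0.48 0 0;0.36 0 -0.05 0 0.48 0 0;0 0 0 0 0 0 0;0 0 0 0 0 0 0")

```text
time: 11.55
position: [0.5655, -0.2885, 0.0605]
ee_rot: [0.0, 1.273, -1.572]
contact_force: [-0.3, -0.2, -6.7]
opening: 0.0173
```

```bash
python3 - <<'E'
from bar import *
t=optics.snapshot('scene');crop(t,185,285,215,275,8,'pics/s12y.png')
E
```

```text
t 11.55 p [ 565.5 -288.5   60.5] F [-0.3 -0.2 -6.7] open 17.3 q [-0.55  0.65  1.44 -0.32  0.91 -0.37]
[[-0.0, 1.0, -0.001], [-0.293, -0.001, -0.956], [-0.956, 0.0, 0.293]]
pitch 17.04 tip [565.8 -78.7  21.3] heel [ 565.7 -139.9   26.5] tail [ 565.4 -388.5  102.7] mom [-0.08  0.03  0.04]
```

View pics/s12y.png

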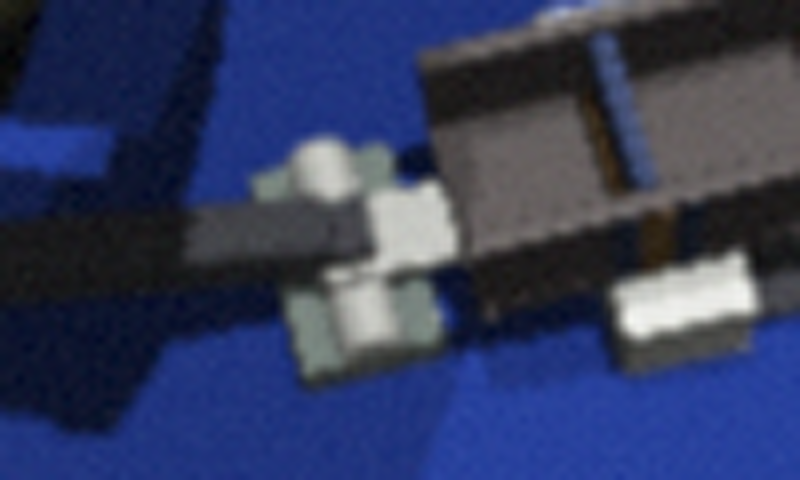

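Tip is under the end (blade visible at ~(370–455, 190–270) up to the channel), heel over the fulcrum, forces small. Continue.

Call:
jog_arm(steps="0.36 0 -0.07 0 0.48 0 0;0.36 0 -0.07 0 0.48 0 0;0.36 0 -0.05 0 0.48 0 0;0 0 0 0 0 0 0;0 0 0 0 0 0 0")

```text
time: 12.02
position: [0.566, -0.2908, 0.0339]
ee_rot: [0.008, 1.443, -1.563]
contact_force: [-1.5, -7.9, -5.0]
opening: 0.0174
```

```bash
python3 - <<'E'
from bar import *
t=optics.snapshot('scene');crop(t,185,285,215,275,8,'pics/s13y.png')
E
```

```text
t 12.02 p [ 566.  -290.8   33.9] F [-1.5 -7.9 -5. ] open 17.4 q [-0.61  0.71  1.39 -0.13  0.97 -0.55]
[[0.001, 1.0, -0.0], [-0.127, 0.0, -0.992], [-0.992, 0.001, 0.127]]
pitch 7.31 tip [566.  -77.4  30.7] heel [ 566.  -138.6   25.5] tail [ 566.  -396.5   58.5] mom [-1.44  0.17  0.12]
```

View pics/s13y.png

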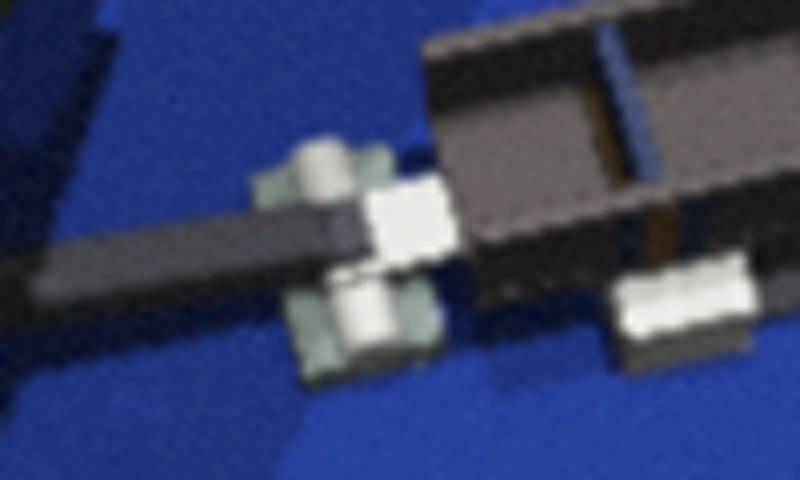

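Call:
jog_arm(steps="0.37 0 0.02 0 0.48 0 0;0.36 0 -0.02 0 0.48 0 0;0 0 0 0 0 0 0")

```text
time: 12.32
position: [0.5653, -0.291, 0.0141]
ee_rot: [-0.171, 1.564, -1.742]
contact_force: [1.2, 0.8, -5.6]
opening: 0.0174
```

```bash
python3 bar.py
```

```text
t 12.32 p [ 565.3 -291.    14.1] F [ 1.2  0.8 -5.6] open 17.4 q [-0.66  0.76  1.35 -0.01  1.03 -0.65]
[[-0.001, 1.0, -0.001], [-0.007, -0.001, -1.0], [-1.0, -0.001, 0.007]]
pitch 0.38 tip [565.5 -78.8  36.7] heel [ 565.5 -138.9   24.1] tail [ 565.3 -398.9   25.8] mom [-0.1  -0.11 -0.11]
```

Call:
jog_arm(steps="0.35 0 -0.03 0 0.48 0 0;0.34 0 -0.03 0 0.46 0 0;0 0 0 0 0 0 0;0 0 0 0 0 0 0")

```text
time: 12.65
position: [0.5662, -0.2896, -0.0015]
ee_rot: [3.136, 1.471, 1.566]
contact_force: [-0.0, -3.2, -6.2]
opening: 0.0172
```

```bash
python3 - <<'E'
from bar import *
t=optics.snapshot('scene');cv2.imwrite('pics/s14.png',t[:,:,::-1]);crop(t,85,285,190,300,4,'pics/s14y.png')
E
```

```text
t 12.65 p [ 566.2 -289.6   -1.5] F [-0.  -3.2 -6.2] open 17.2 q [-0.69  0.81  1.3   0.09  1.09 -0.73]
[[0.0, 1.0, 0.001], [0.1, 0.001, -0.995], [-0.995, 0.001, -0.1]]
pitch -5.75 tip [566.  -81.   43.6] heel [ 566.1 -139.4   24.6] tail [ 566.3 -398.1   -1.4] mom [-1.15 -0.05 -0.02]
```

View pics/s14y.png

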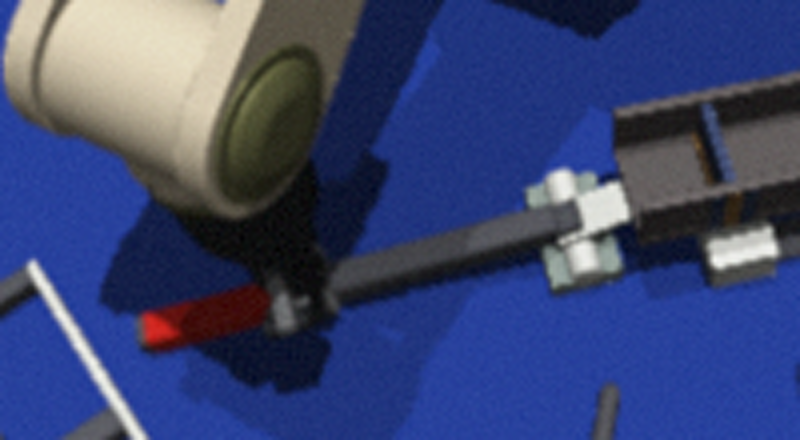

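Call:
jog_arm(steps="0.06 0 0 0 0.05 0 0;0.04 0 0 0 0.03 0 0;0 0 0 0 0 0 0.25;0 0 0 0 0 0 0.3;0 0 0 0 0 0 0.4;0 0 0 0 0 0 0.5;0 0 0 0 0 0 0.5")

```text
time: 13.28
position: [0.5657, -0.2886, -0.0049]
ee_rot: [-3.141, 1.456, 1.571]
contact_force: [0.5, -0.4, -0.9]
opening: 0.0426
```

```bash
python3 - <<'E'
from bar import *
t=optics.snapshot('scene');cv2.imwrite('pics/s15.png',t[:,:,::-1]);crop(t,85,285,190,300,4,'pics/s15y.png')
w=optics.snapshot('wrist');cv2.imwrite('pics/w15.png',w[:,:,::-1])
E
```

```text
t 13.28 p [ 565.7 -288.6   -4.9] F [ 0.5 -0.4 -0.9] open 42.6 q [-0.69  0.82  1.3   0.1   1.1  -0.74]
[[-0.0, 1.0, 0.0], [0.115, 0.0, -0.993], [-0.993, -0.0, -0.115]]
pitch -6.59 tip [565.7 -80.8  43.3] heel [ 565.7 -138.9   23.5] tail [ 565.7 -397.2   -6.4] mom [-0.1   0.04 -0.04]
```

View pics/s15y.png

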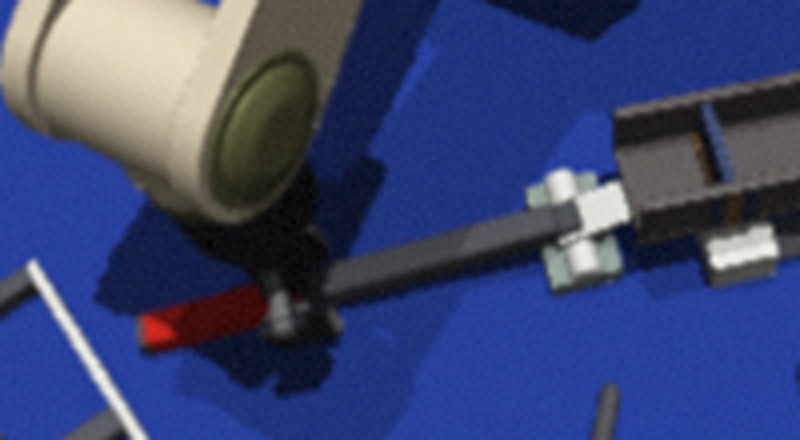

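View pics/w15.png

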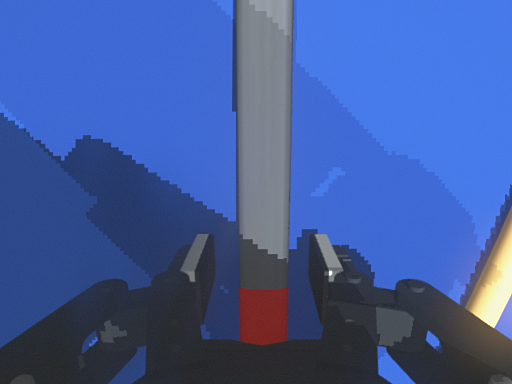

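Call:
jog_arm(steps="-0.5 0 0 0 0 0 0.6;-1 0 0 0 0 0 0.8;-1 0 0 0 0 0 1;-1 0 0 0 0 0 1;-1 0 0 0 -0.96 0 1;-1 0 0 0 0 0 1;-1 0 0 0 0 0 1;-1 0 0 0 0 0 1;-1 -0.2 -1 0 0 0 1;-0.5 -0.2 -1 0 0 0 1;0 -0.2 -1 0 0 0 1;0 -0.2 -1 0 0 0 1;0 -0.2 -1 0 0 0 1;0 -0.2 -1 0 0 0 1;0 -0.2 -1 0 0 0 1;0 -0.2 -1 0 0 0 1;0 -0.2 -1 0 0 0 1;0 -0.2 -1 0 0 0 1;0 -0.2 -1 0 0 0 1;0 -0.2 -1 0 0 0 1")

```text
time: 15.05
position: [0.5052, -0.0007, 0.2203]
ee_rot: [1.288, 1.57, -0.283]
contact_force: [-0.0, 0.4, -0.2]
opening: 0.085
```

Call:
jog_arm(steps="0 -0.2 -1 0 0 0 1;0 -0.2 -1 0 0 0 1;0 -0.2 -1 0 0 0 1;0 -0.2 -1 0 0 0 1;0 -0.2 -1 0 0 0 1;0 -0.2 -1 0 0 0 1;0 -0.2 -1 0 0 0 1;0 -0.2 -1 0 0 0 1;0 -0.2 -1 0 0 0 1;0 -0.2 -1 0 0 0 1;0 -0.2 -1 -0.65 0 0 1;0 0 -1 0 0 0 1;0 0 0 0 0 0 1;0 0 0 0 0 0 1")

```text
time: 16.22
position: [0.4484, 0.2988, 0.2199]
ee_rot: [1.512, 1.57, 0.021]
contact_force: [0.5, -0.9, 0.8]
opening: 0.0855
```

```bash
python3 - <<'E'
from st import *
c=cam('wrist');w=optics.snapshot('wrist');cv2.imwrite('pics/w16.png',w[:,:,::-1]);np.savez('w16.npz',K=c[0],d=c[1],e=c[2],M=c[3])
t=optics.snapshot('scene');cv2.imwrite('pics/s16.png',t[:,:,::-1]);crop(t,85,285,190,300,4,'pics/s16y.png')
E
```

```text
t 16.22 p [448.4 298.8 219.9] F [ 0.5 -0.9  0.8] open 85.5 q [ 0.37  0.34  1.45 -0.    1.35  0.29]
[[0.001, 0.997, 0.08], [0.0, 0.08, -0.997], [-1.0, 0.001, 0.0]]
```

View pics/w16.png

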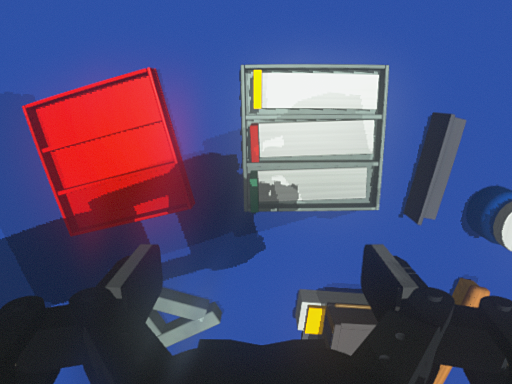

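View pics/s16y.png

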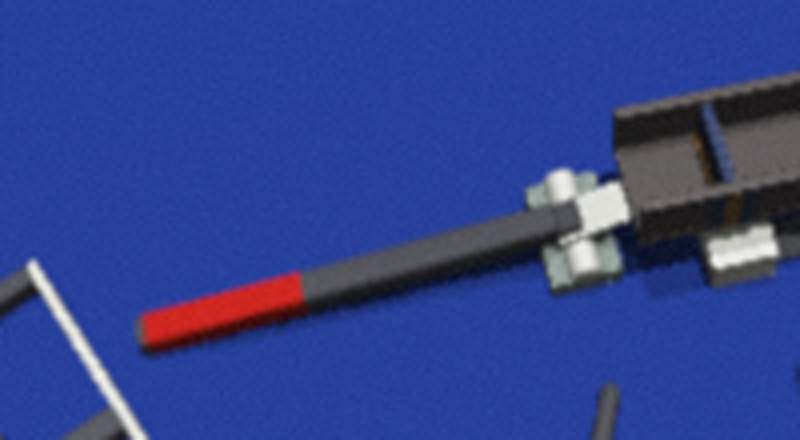

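```bash
python3 - <<'E'
from h import *
w=np.load('w16.npz');c=(w['K'],w['d'],w['e'],w['M'])
b=cv2.imread('pics/w16.png');h=cv2.cvtColor(b,cv2.COLOR_BGR2HSV)
m=(abs(h[...,0].astype(int)-28)<8)&(h[...,1]>150)&(h[...,2]>120); m[150:]=0
ys,xs=np.nonzero(m);print(xs.min(),xs.max(),ys.min(),ys.max())
r=cv2.minAreaRect(np.c_[xs,ys].astype(np.float32));bx=cv2.boxPoints(r);print(r);print((plane(c,bx,.046)*1000).round(1))
print((plane(c,[r[0]],.046)*1000).round(1))
cv2.imwrite('pics/w16z.png',cv2.resize(b[55:225,230:400],None,fx=4.5,fy=3.5,interpolation=cv2.INTER_CUBIC))
E
```

```text
253 261 70 108
((257.0, 89.0), (38.0, 8.0), 90.0)
[[434.4 393.1  46. ]
 [441.8 393.7  46. ]
 [444.6 359.   46. ]
 [437.  358.4  46. ]]
[[439.5 376.2  46. ]]
```

View pics/w16z.png

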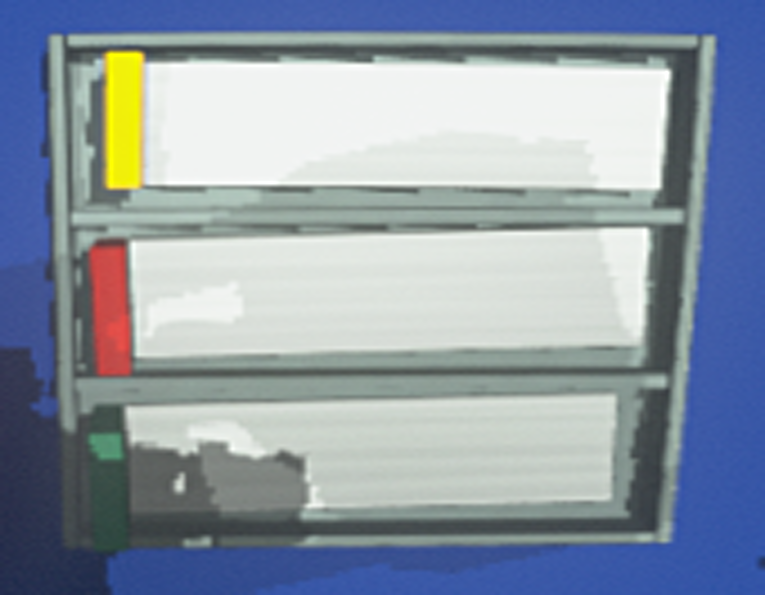

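Call:
jog_arm(steps="0 -0.1 -0.8 0 0 0 0.7;0 0 -0.8 0 0 0 0.7;0.6 0 -0.8 0 0 0 0.6;1 0 -0.7 0 0 0 0.6;1 0 0 0 0 0 0.6;0.8 0 0 0 0 0 0.6;0 0 0 0 0 0 0.6;0 0 0 0 0 0 0.6")

```text
time: 16.98
position: [0.4405, 0.3744, 0.1346]
ee_rot: [-1.056, 1.57, -2.55]
contact_force: [0.3, -0.1, 0.6]
opening: 0.0513
```

```bash
python3 - <<'E'
from st import *
c=cam('wrist');w=optics.snapshot('wrist');cv2.imwrite('pics/w17.png',w[:,:,::-1]);np.savez('w17.npz',K=c[0],d=c[1],e=c[2],M=c[3])
h=cv2.cvtColor(w[:,:,::-1].copy(),cv2.COLOR_BGR2HSV)
m=(abs(h[...,0].astype(int)-28)<8)&(h[...,1]>150)&(h[...,2]>100)
ys,xs=np.nonzero(m);print(xs.min(),xs.max(),ys.min(),ys.max())
r=cv2.minAreaRect(np.c_[xs,ys].astype(np.float32));print(r);print((plane(c,[r[0]],.046)*1000).round(1),(plane(c,cv2.boxPoints(r),.046)*1000).round(1))
print(proj(c,[o['position']]))
E
```

```text
t 16.98 p [440.5 374.4 134.6] F [ 0.3 -0.1  0.6] open 51.3 q [ 0.5   0.5   1.45 -0.    1.19  0.43]
[[-0.001, 0.997, 0.077], [-0.001, 0.077, -0.997], [-1.0, -0.001, 0.0]]
254 264 167 212
((258.9350280761719, 189.4859619140625), (45.20228958129883, 9.575662612915039), 88.15238952636719)
[[439.6 377.2  46. ]] [[434.3 393.8  46. ]
 [441.3 394.6  46. ]
 [445.1 359.9  46. ]
 [437.9 359.1  46. ]]
[[258.93620923 240.55852933]]
```

View pics/w17.png

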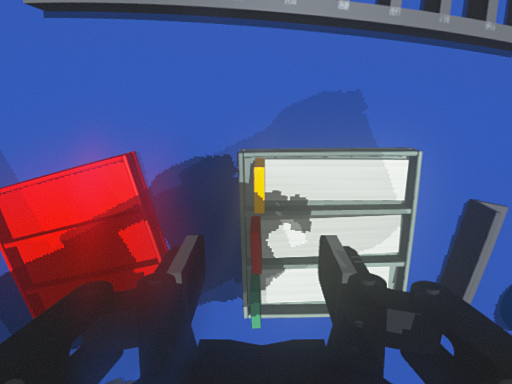

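Call:
jog_arm(steps="0 -0.04 -0.11 -0.22 0 0 0.5;1 0 0 0 0 0 0.5;1 0 0 0 0 0 0.5;1 0 0 0 0 0 0.5;1 0 0 0 0 0 0.5;0.6 0 0 0 0 0 0.5;0.2 0 0 0 0 0 0.5;0 0 0 0 0 0 0.5", squeeze=60)

```text
time: 17.7
position: [0.4392, 0.3779, 0.0145]
ee_rot: [-1.976, 1.571, 2.841]
contact_force: [-0.4, -0.6, 0.6]
opening: 0.0428
```

Call:
jog_arm(steps="0 0 0 0 0 0 0;0 0 0 0 0 0 0;0 0 0 0 0 0 0;0 0 0 0 0 0 0;0 0 0 0 0 0 0;0 0 0 0 0 0 0")

```text
time: 18.2
position: [0.4397, 0.3784, 0.0159]
ee_rot: [1.985, 1.568, 0.519]
contact_force: [-1.7, -0.9, 6.9]
opening: 0.0066
```

```bash
python3 - <<'E'
from st import *
w=optics.snapshot('wrist');cv2.imwrite('pics/w18.png',w[:,:,::-1])
E
```

```text
t 18.2 p [439.7 378.4  15.9] F [-1.7 -0.9  6.9] open 6.6 q [0.51 0.66 1.54 0.   0.94 0.4 ]
[[0.002, 0.995, 0.104], [0.001, 0.104, -0.995], [-1.0, 0.002, -0.001]]
```

View pics/w18.png

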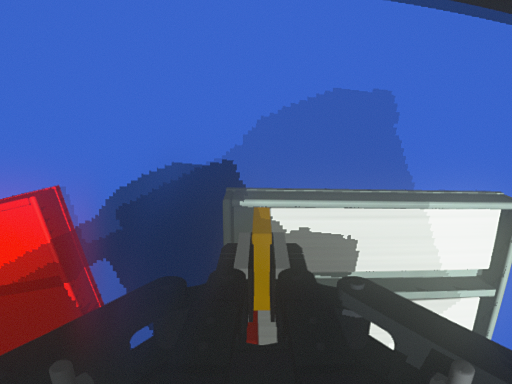

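Call:
jog_arm(steps="0 0 0 0 0 0 0;0 0 0 0 0 0 0;-0.3 0 0 0 0 0 0;-0.6 0 0 0 0 0 0;-1 0 0 0 0 0 0;-1 0 0 0 0 0 0;-0.6 0 0 0 0 0 0;0 0 0 0 0 0 0;0 0 0 0 0 0 0", squeeze=120)

```text
time: 19.0
position: [0.4388, 0.3778, 0.1019]
ee_rot: [2.288, 1.571, 0.821]
contact_force: [0.8, -0.8, -4.9]
opening: 0.0045
```

```bash
python3 - <<'E'
from st import *
w=optics.snapshot('wrist');cv2.imwrite('pics/w19.png',w[:,:,::-1])
t=optics.snapshot('scene');crop(t,320,440,130,230,6,'pics/s19.png')
E
```

```text
t 19.0 p [438.8 377.8 101.9] F [ 0.8 -0.8 -4.9] open 4.5 q [0.51 0.54 1.48 0.   1.12 0.4 ]
[[0.0, 0.995, 0.104], [0.0, 0.104, -0.995], [-1.0, 0.0, -0.0]]
```

View pics/w19.png

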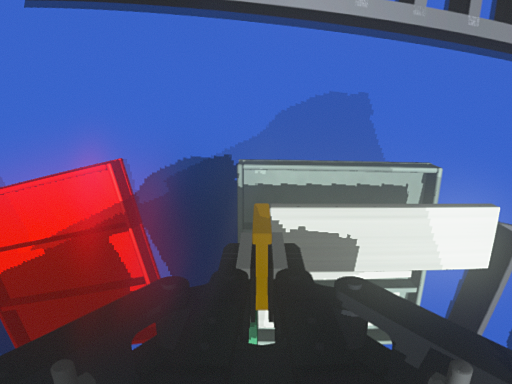

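View pics/s19.png

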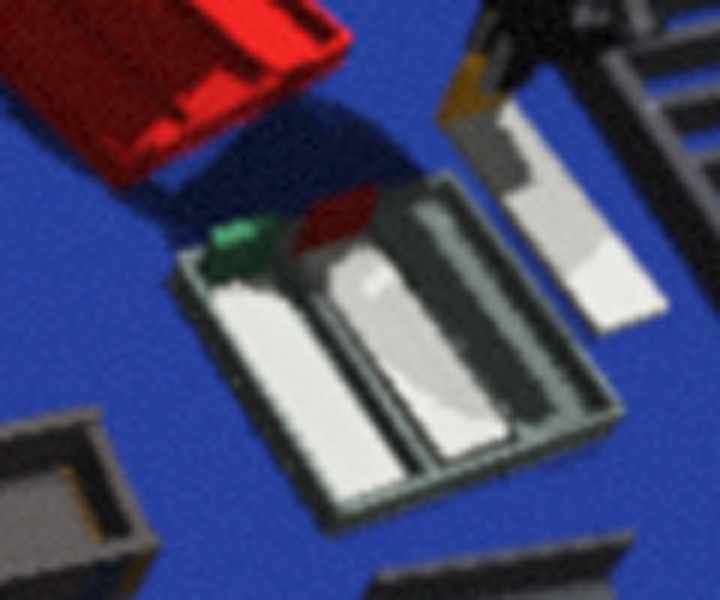

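```bash
python3 - <<'E'
from st import *
c=cam('wrist');p=o['position']
for z in(.08,.09,.099):
  q=plane(c,[[499.5,207],[489.5,268.5],[272,205]],z)*1000
  print(z,q.round(1)[:,:2].tolist(),'width',np.linalg.norm(q[0]-q[1]).round(1),'noseX',((((q[0]+q[1])/2000-p)@M[:,1])*1000).round(1))
E
```

```text
t 19.1 p [438.1 377.4 100.3] F [-0.2 -0.7 -3.9] open 4.8 q [0.51 0.54 1.48 0.   1.12 0.4 ]
[[-0.003, 0.995, 0.104], [-0.001, 0.104, -0.995], [-1.0, -0.003, 0.001]]
0.08 [[574.5, 402.4], [580.3, 363.5], [443.8, 390.2]] width 39.3 noseX 139.2
0.09 [[566.4, 404.8], [572.0, 368.1], [443.2, 393.3]] width 37.1 noseX 131.3
0.099 [[559.2, 406.9], [564.4, 372.2], [442.6, 396.1]] width 35.1 noseX 124.3
```

Call:
jog_arm(steps="-0.6 0 0 0.4 0 0 0;-0.6 -0.3 0.5 0.47 0 0 0;0 -0.3 1 0 0 0 0;0 -0.3 1 0 0 0 0;0 -0.3 1 0 0 0 0;0 -0.3 1 0 0 0 0;0 -0.3 1 0 0 0 0;0 -0.3 1 0 0 0 0;0 -0.3 1 0 0 0 0;0 -0.3 1 0 0 0 0;0 -0.3 1 0 0 0 0;0 -0.3 1 0 0 0 0;0 -0.2 1 0 0 0 0;0 -0.1 1 0 0 0 0;0 -0.1 1 0 0 0 0;0 0 1 0 0 0 0;0 0 1 0 0 0 0;0 0 1 0 0 0 0;0 0 0 0 0 0 0;0 0 0 0 0 0 0")

```text
time: 20.77
position: [0.3466, -0.0355, 0.131]
ee_rot: [-2.005, 1.569, 2.704]
contact_force: [-0.1, 0.1, -3.7]
opening: 0.0049
```

```bash
python3 - <<'E'
from st import *
c=cam('wrist');w=optics.snapshot('wrist');cv2.imwrite('pics/w20.png',w[:,:,::-1]);np.savez('w20.npz',K=c[0],d=c[1],e=c[2],M=c[3])
c=cam('scene');t=optics.snapshot('scene');cv2.imwrite('pics/s20.png',t[:,:,::-1]);crop(t,200,360,150,270,5,'pics/s20z.png')
t=optics.snapshot('top');cv2.imwrite('pics/t20.png',t[:,:,::-1])
E
```

```text
t 20.77 p [346.6 -35.5 131. ] F [-0.1  0.1 -3.7] open 4.9 q [-0.44  0.02  2.1  -0.    1.02 -0.44]
[[-0.002, 1.0, -0.003], [0.001, -0.003, -1.0], [-1.0, -0.002, -0.001]]
```

View pics/w20.png

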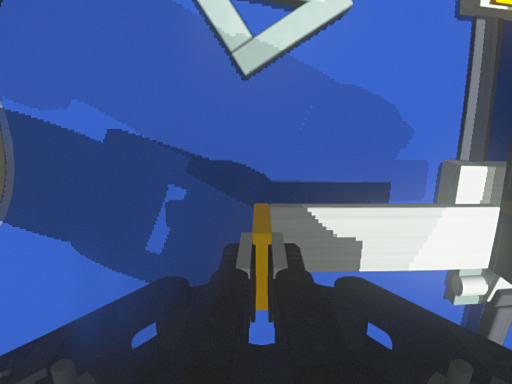

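View pics/s20z.png

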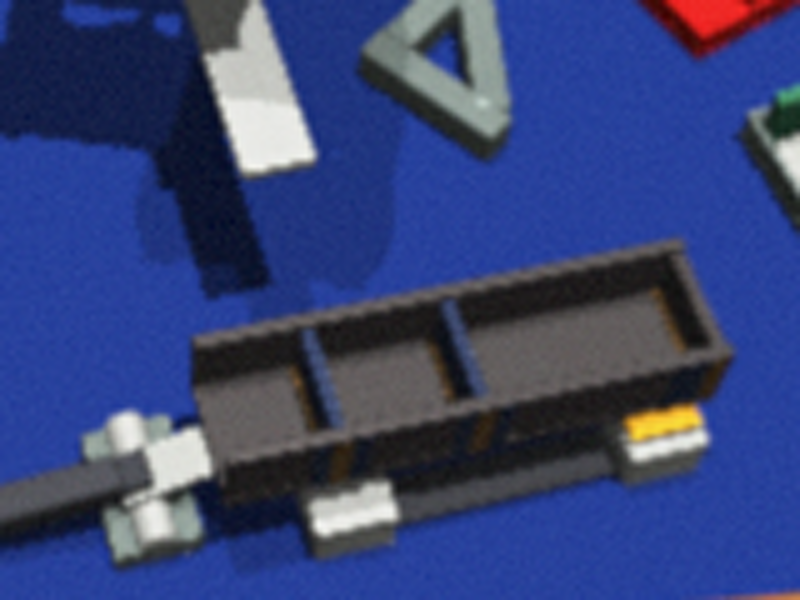

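```bash
python3 - <<'E'
import cv2
b=cv2.imread('pics/s20.png')
cv2.imwrite('pics/s20a.png',cv2.resize(b[215:275,240:350],None,fx=7.2,fy=7.2,interpolation=cv2.INTER_CUBIC))
b=cv2.imread('pics/t20.png')
cv2.imwrite('pics/t20a.png',cv2.resize(b[140:200,200:300],None,fx=8,fy=8,interpolation=cv2.INTER_CUBIC))
E
```

```text
(no output)
```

View pics/s20a.png

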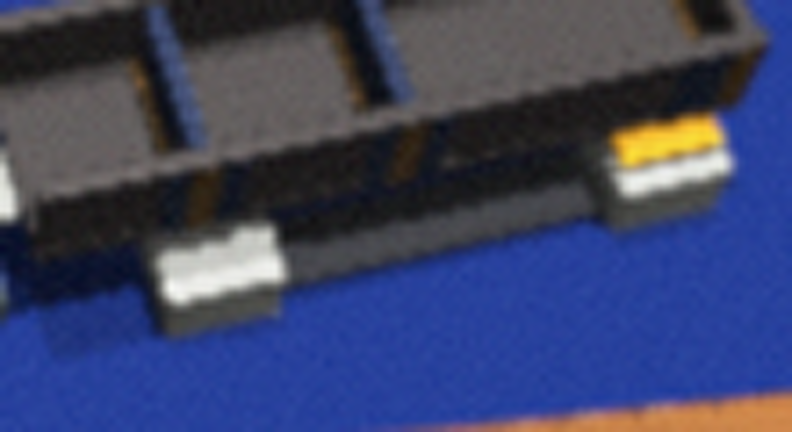

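View pics/t20a.png

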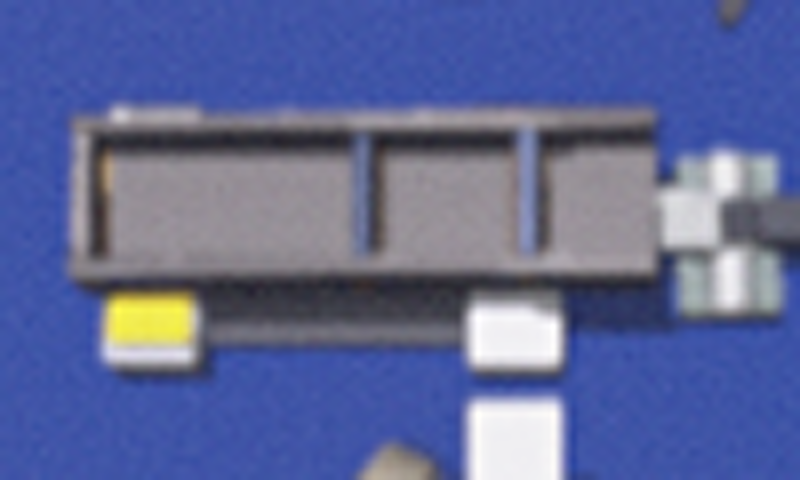

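```bash
python3 - <<'E'
from st import *
c=cam('top');s=cam('scene');T=lambda a:np.array(a)/8+[200,140]-.44
S=lambda a:np.array(a)/7.2+[240,215]-.43
P=lambda c,a,z:(plane(c,a,z)*1000).round(1)[:,:2].tolist()
print('rest -x end',P(c,T([[468,370],[563,370]]),.03),'packed',P(c,T([[104,365],[197,365]]),.03))
print('nose',P(c,T([[467,398],[563,398]]),.126))
print('scene low rest +x end',P(s,S([[174,304],[284,280]]),.03),'packed',P(s,S([[622,200],[732,172]]),.03))
print('bottoms',P(s,S([[174,337],[279,313]]),0),P(s,S([[615,230],[720,205]]),0))
print('chan top low end',P(c,T([[656,110],[657,276]]),.1),'other',P(c,T([[75,115],[70,282]]),.083))
w=np.load('w20.npz');cw=(w['K'],w['d'],w['e'],w['M'])
q=plane(cw,[[499.5,207],[490,270]],.127);print('nose wrist',(q*1000).round(1),(q.mean(0)-o['position'])*1000)
print('nose wrist px',)
E
```

```text
t 20.92 p [346.8 -34.2 131.3] F [-0.   0.4 -4.5] open 4.9 q [-0.44  0.02  2.1   0.    1.02 -0.44]
[[-0.001, 1.0, 0.001], [0.001, 0.001, -1.0], [-1.0, -0.001, -0.001]]
rest -x end [[502.5, -18.0], [502.0, -59.4]] packed [[506.9, 141.7], [506.3, 100.7]]
nose [[474.1, -19.4], [473.6, -58.1]]
scene low rest +x end [[620.2, -59.2], [621.5, -21.5]] packed [[623.8, 98.2], [624.1, 138.7]]
bottoms [[618.6, -57.8], [619.6, -20.7]] [[620.9, 102.0], [621.9, 141.5]]
chan top low end [[599.7, -99.1], [528.7, -98.1]] other [[606.0, 147.8], [533.2, 148.9]]
nose wrist [[472.2 -19.9 127. ]
 [474.2 -56.5 127. ]] [126.4544886   -3.9699503   -4.29758437]
nose wrist px
```

```bash
python3 - <<'E'
from h import *
w=np.load('w20.npz');cw=(w['K'],w['d'],w['e'],w['M'])
b=cv2.imread('pics/w20.png');g=cv2.cvtColor(b,cv2.COLOR_BGR2HSV)
m=g[...,1]<60
pts=[];lo=[]
for x in range(285,450,5):
    col=m[195:225,x]; i=np.argmax(col)
    if col.any(): pts.append([x,195+i])
for x in range(370,440,5):
    col=m[240:290,x]; j=np.nonzero(col)[0].max(); lo.append([x,240+j])
for P,n in((pts,'up'),(lo,'lo')):
    print(P[0],P[-1]); q=plane(cw,P,.127); k=np.polyfit(q[:,0],q[:,1],1); print(n,'yaw deg',np.degrees(np.arctan(k[0])),'y at nose x.473',k[0]*.473+k[1],'at tab .36',k[0]*.36+k[1])
E
```

```text
[285, np.int64(203)] [445, np.int64(195)]
up yaw deg 0.817545308790328 y at nose x.473 -0.01652014007641628 at tab .36 -0.01813263040115872
[370, np.int64(289)] [435, np.int64(269)]
lo yaw deg 16.406065394136096 y at nose x.473 -0.04254481422590228 at tab .36 -0.07581552173485093
```

```bash
python3 - <<'E'
from h import *
w=np.load('w20.npz');cw=(w['K'],w['d'],w['e'],w['M'])
b=cv2.imread('pics/w20.png')
cv2.imwrite('pics/w20z.png',cv2.resize(b[190:290,250:512],None,fx=3,fy=5,interpolation=cv2.INTER_CUBIC))
q=plane(cw,[[272,205],[499.5,207],[352,271],[490,270]],.127)*1000;print(q.round(1))
E
```

```text
[[353.  -18.2 127. ]
 [472.2 -19.9 127. ]
 [395.6 -54.9 127. ]
 [474.2 -56.5 127. ]]
```

View pics/w20z.png

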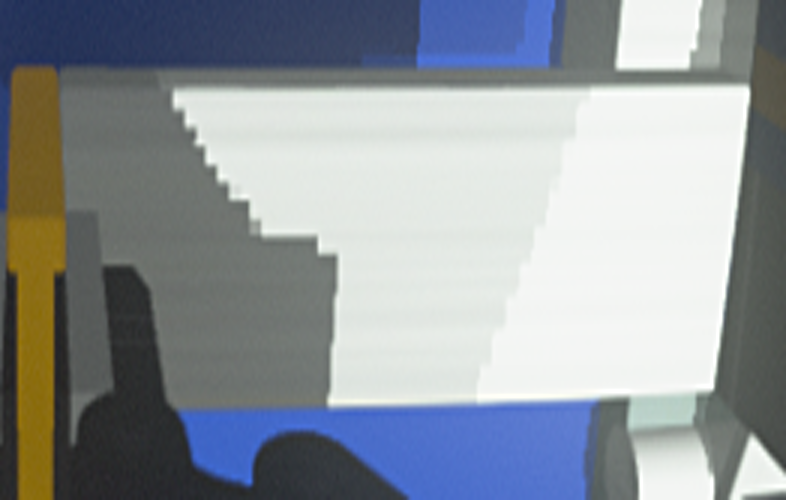

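Call:
jog_arm(steps="0.8 0 0 0.12 0 0 0;0.9 0 0 0 0 0 0;0.9 0 -0.06 0 0 0 0;0.8 0 0 0 0 0 0;0 0 0 0 0 0 0;0 0 0 0 0 0 0")

```text
time: 21.42
position: [0.3468, -0.0328, 0.0467]
ee_rot: [-2.007, 1.569, 2.693]
contact_force: [0.5, 0.3, -3.7]
opening: 0.0049
```

```bash
python3 - <<'E'
from st import *
t=optics.snapshot('scene');crop(t,200,360,150,270,5,'pics/s21.png')
c=cam('wrist');w=optics.snapshot('wrist');cv2.imwrite('pics/w21.png',w[:,:,::-1])
E
```

```text
t 21.42 p [346.8 -32.8  46.7] F [ 0.5  0.3 -3.7] open 4.9 q [-0.43  0.2   2.19  0.    0.75 -0.42]
[[-0.002, 1.0, -0.013], [0.001, -0.013, -1.0], [-1.0, -0.002, -0.001]]
```

View pics/s21.png

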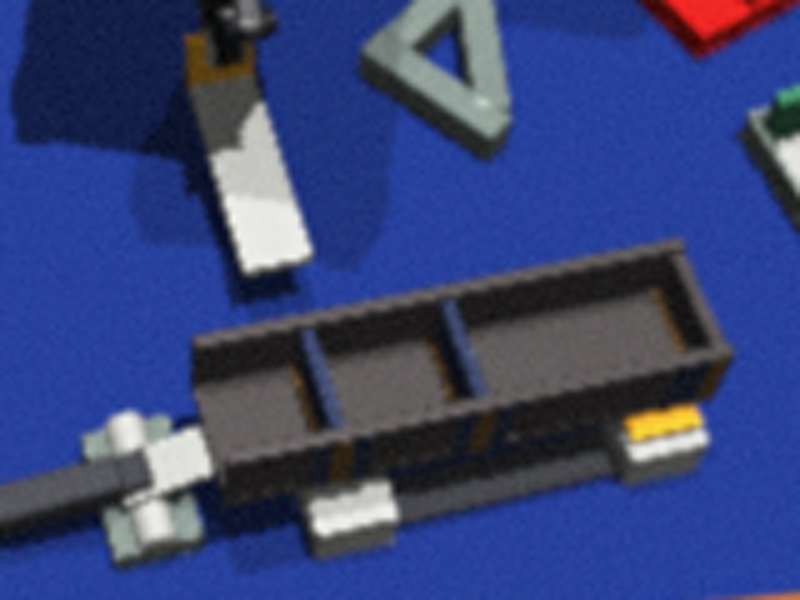

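View pics/w21.png

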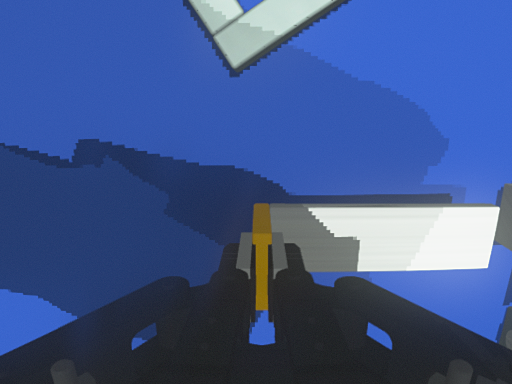

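```bash
python3 - <<'E'
from h import *
s=cam('scene')
px=np.array([[248,277],[313,264],[240,263],[306,248]])/5+[200,150]-.4
a=plane(s,px,0.0);e=s[2];v=a-e
t=(.4736-e[0])/v[:,0];print(((e+v*t[:,None])*1000).round(1))
E
```

```text
[[473.6 -55.1  36.1]
 [473.6 -20.3  34.3]
 [473.6 -59.3  50.9]
 [473.6 -24.5  50.9]]
```

Call:
jog_arm(steps="0 0.5 0 0 0 0 0;0 0.6 0 0 0 0 0;0 0.6 0 0 0 0 0;0 0.6 0 0 0 0 0;0 0.4 0 0 0 0 0;0 0 0 0 0 0 0;0 0 0 0 0 0 0")

```text
time: 22.1
position: [0.4148, -0.0344, 0.0475]
ee_rot: [1.177, 1.57, -0.407]
contact_force: [-0.2, -0.3, -3.9]
opening: 0.0047
```

```bash
python3 - <<'E'
from st import *
t=optics.snapshot('scene');crop(t,200,360,150,270,5,'pics/s22.png')
c=cam('wrist');w=optics.snapshot('wrist');cv2.imwrite('pics/w22.png',w[:,:,::-1])
E
```

```text
t 22.1 p [414.8 -34.4  47.5] F [-0.2 -0.3 -3.9] open 4.7 q [-0.37  0.32  2.01 -0.    0.81 -0.35]
[[0.001, 1.0, -0.014], [-0.0, -0.014, -1.0], [-1.0, 0.001, 0.0]]
```

View pics/w22.png

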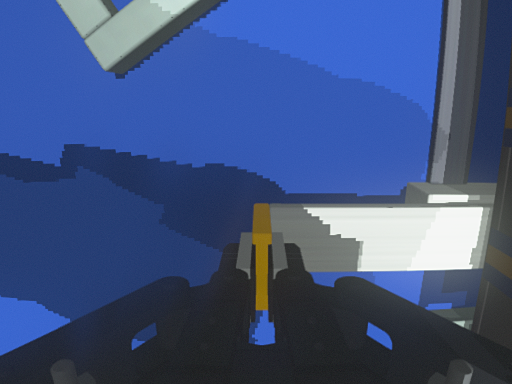

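View pics/s22.png

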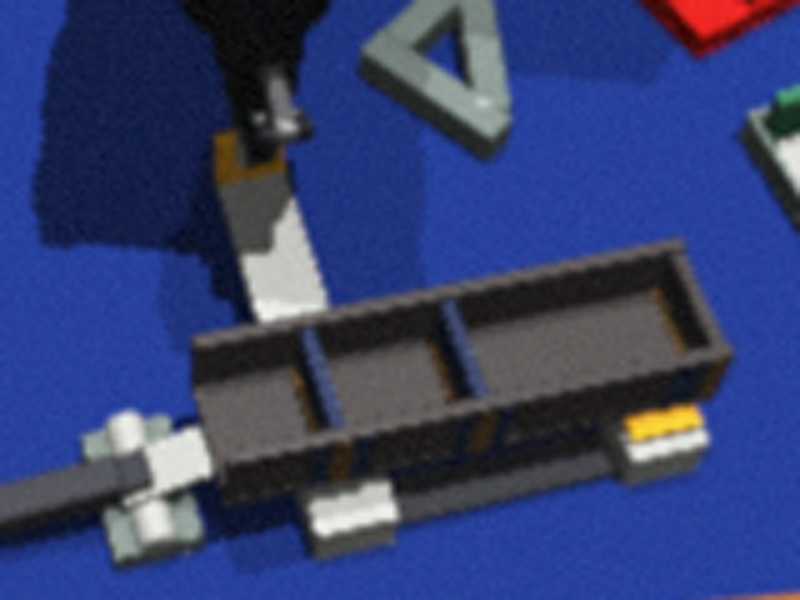

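```bash
python3 - <<'E'
from h import *
c=cam('wrist')
b=cv2.imread('pics/w22.png');cv2.imwrite('pics/w22z.png',cv2.resize(b[170:290,390:512],None,fx=6,fy=5,interpolation=cv2.INTER_CUBIC))
E
```

```text
(no output)
```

View pics/w22z.png

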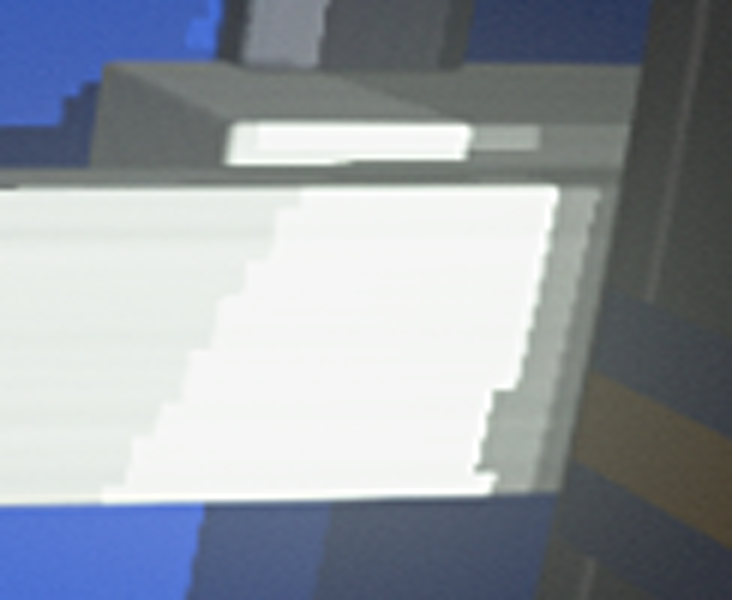

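```bash
python3 - <<'E'
from h import *
c=cam('wrist');o=robot.get_obs();print(o['position'],c[2])
print('rest +y edge',(plane(c,[[428.5,195],[468,195.2]],.03)*1000).round(1))
print('packer +y',(plane(c,[[330,206.5],[400,207],[482,207.2]],.0445)*1000).round(1))
print('packer -y',(plane(c,[[406,270.2],[482,268.2]],.0445)*1000).round(1))
E
```

```text
[ 0.41412764 -0.03432022  0.04716875] [0.41623398 0.03303363 0.2030556 ]
rest +y edge [[506.4 -16.9  30. ]
 [529.6 -17.4  30. ]]
packer +y [[449.3 -17.9  44.5]
 [484.7 -18.7  44.5]
 [529.  -19.7  44.5]]
packer -y [[491.8 -54.1  44.5]
 [535.5 -54.8  44.5]]
```

Call:
jog_arm(steps="0 0.4 0.01 0 0 0 0;0 0.6 0.01 0 0 0 0;0 0.6 0 0 0 0 0;0 0.6 0 0 0 0 0;0 0.45 0 0 0 0 0;0 0.1 0 0 0 0 0;0 0 0 0 0 0 0;0 0 0 0 0 0 0")

```text
time: 22.87
position: [0.4824, -0.0358, 0.0467]
ee_rot: [-1.855, 1.57, 2.843]
contact_force: [-0.6, 0.0, -3.6]
opening: 0.0046
```

```bash
python3 - <<'E'
from st import *
t=optics.snapshot('scene');cv2.imwrite('pics/s23r.png',t[:,:,::-1]);crop(t,230,330,205,275,8,'pics/s23.png')
c=cam('wrist');w=optics.snapshot('wrist');cv2.imwrite('pics/w23.png',w[:,:,::-1])
E
```

```text
t 22.87 p [482.4 -35.8  46.7] F [-0.6  0.  -3.6] open 4.6 q [-0.32  0.44  1.82 -0.    0.88 -0.3 ]
[[-0.001, 1.0, -0.014], [0.0, -0.014, -1.0], [-1.0, -0.001, -0.0]]
```

View pics/s23.png

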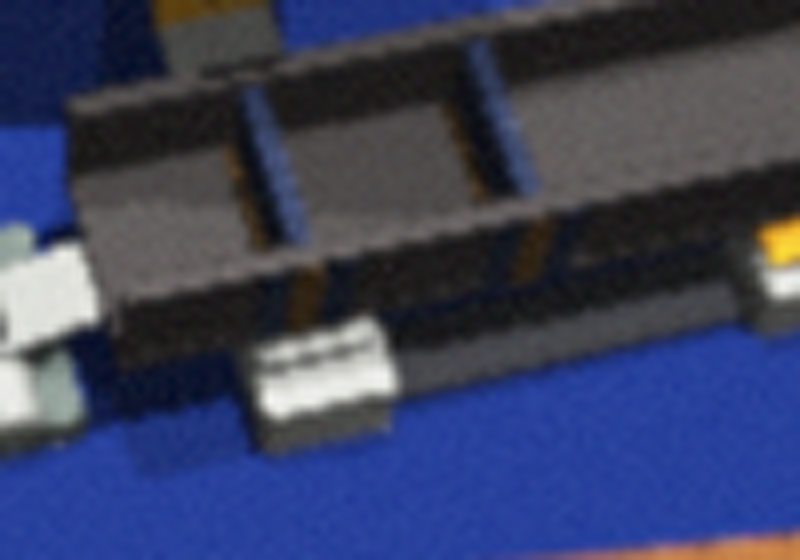

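View pics/w23.png

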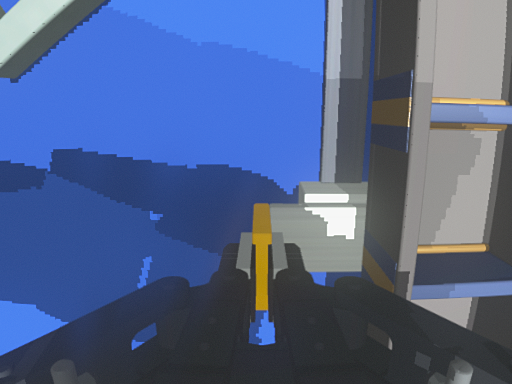

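Call:
jog_arm(steps="0.08 0 0 0 0 0 0;0.08 0 0 0 0 0 0;0.05 0 0 0 0 0 0;0 0 0 0 0 0 0")

```text
time: 23.3
position: [0.4831, -0.036, 0.0421]
ee_rot: [-1.393, 1.57, -2.978]
contact_force: [-5.6, 0.9, 6.6]
opening: 0.0046
```

Call:
jog_arm(steps="0 0 0 0 0 0 0.1;0 0 0 0 0 0 0.15;0 0 0 0 0 0 0.2;0 0 0 0 0 0 0.25;0 0 0 0 0 0 0.3;0 0 0 0 0 0 0.3")

```text
time: 23.8
position: [0.4835, -0.036, 0.0415]
ee_rot: [1.335, 1.571, -0.25]
contact_force: [1.1, 0.6, -0.1]
opening: 0.026
```

```bash
python3 - <<'E'
from st import *
t=optics.snapshot('scene');cv2.imwrite('pics/s24r.png',t[:,:,::-1]);crop(t,230,330,205,275,8,'pics/s24.png')
c=cam('wrist');w=optics.snapshot('wrist');cv2.imwrite('pics/w24.png',w[:,:,::-1])
E
```

```text
t 23.8 p [483.5 -36.   41.5] F [ 1.1  0.6 -0.1] open 26.0 q [-0.32  0.45  1.82  0.    0.87 -0.3 ]
[[0.0, 1.0, -0.014], [-0.0, -0.014, -1.0], [-1.0, 0.0, 0.0]]
```

View pics/s24.png

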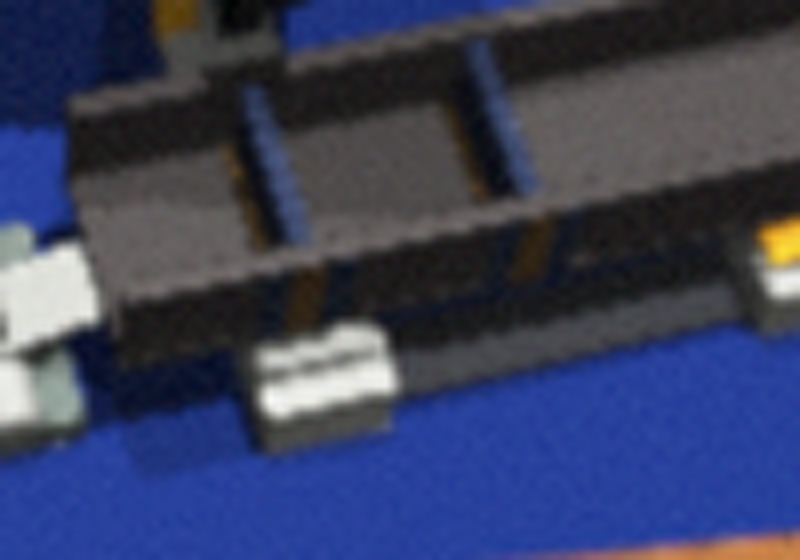

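View pics/w24.png

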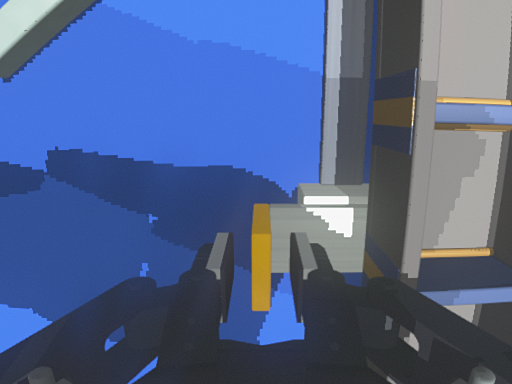

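```bash
python3 - <<'E'
from h import *
s=cam('scene');S=lambda a:np.array(a)/8+[230,205]-.44
P=lambda a,z:(plane(s,S(a),z)*1000).round(1).tolist()
print('nose line z.03',P([[262,381],[385,357]],.03),'z.038',P([[258,372],[380,350]],.038))
print('rest end z.03',P([[266,418],[396,390]],.03))
print('channel far bottom z.045?',P([[120,368],[400,312]],.047))
c=cam('wrist')
print('packer +y z.038',(plane(c,[[272,206],[362,207.5]],.038)*1000).round(1).tolist(),'-y',(plane(c,[[320,272],[362,272]],.038)*1000).round(1).tolist())
print('rest +y',(plane(c,[[305,195.5],[347,195.5]],.03)*1000).round(1).tolist())
print('tab +y/-y corners z.072',(plane(c,[[261,204.5],[261,309]],.072)*1000).round(1).tolist())
E
```

```text
nose line z.03 [[607.7, -59.1, 30.0], [609.8, -21.2, 30.0]] z.038 [[608.2, -60.7, 38.0], [610.9, -23.6, 38.0]]
rest end z.03 [[619.6, -61.3, 30.0], [621.1, -21.3, 30.0]]
channel far bottom z.045? [[600.4, -100.9, 47.0], [604.6, -16.0, 47.0]]
packer +y z.038 [[490.1, -19.1, 38.0], [534.9, -20.6, 38.0]] -y [[515.1, -55.8, 38.0], [537.5, -56.4, 38.0]]
rest +y [[507.3, -16.2, 30.0], [529.1, -16.5, 30.0]]
tab +y/-y corners z.072 [[484.9, -7.7, 72.0], [484.2, -54.6, 72.0]]
```

Call:
jog_arm(steps="-0.4 0 0 0 0 0 0.3;-0.8 0 0 0 0 0 0.3;-1 0 0 0 0 0 0.3;-1 0 0 0 0 0 0.4;-1 0 0 0 0 0 0.5;-1 0 0 -0.12 0 0 0.5;-0.9 0.3 1 0 0 0 0.5;0 0.3 1 0 0 0 0.5;0 0.3 1 0 0 0 0.5;0 0.3 1 0 0 0 0.5;0 0.3 1 0 0 0 0.5;0 0.3 1 0 0 0 0.5;0 0.3 1 0 0 0 0.5;0 0.3 1 0 0 0 0.5;0 0.3 1 0 0 0 0.5;0 0.3 1 0 0 0 0.5;0 0.3 1 0 0 0 0.5;0 0 0 0 0.96 0 0.5;0 0 0 0 0 0 0.5;0 0 0 0 0 0 0.5")

```text
time: 25.57
position: [0.5655, -0.3118, 0.1939]
ee_rot: [-3.137, 1.457, 1.573]
contact_force: [0.6, 0.5, -0.6]
opening: 0.0426
```

```bash
python3 - <<'E'
from st import *
t=optics.snapshot('scene');cv2.imwrite('pics/s25.png',t[:,:,::-1]);crop(t,85,345,150,300,3,'pics/s25z.png')
w=optics.snapshot('wrist');cv2.imwrite('pics/w25.png',w[:,:,::-1])
t=optics.snapshot('top');crop(t,190,340,120,210,5,'pics/t25z.png')
E
```

```text
t 25.57 p [ 565.5 -311.8  193.9] F [ 0.6  0.5 -0.6] open 42.6 q [-0.72  0.64  1.07  0.09  1.51 -0.73]
[[-0.0, 1.0, -0.002], [0.114, -0.002, -0.993], [-0.993, -0.0, -0.114]]
```

View pics/s25z.png

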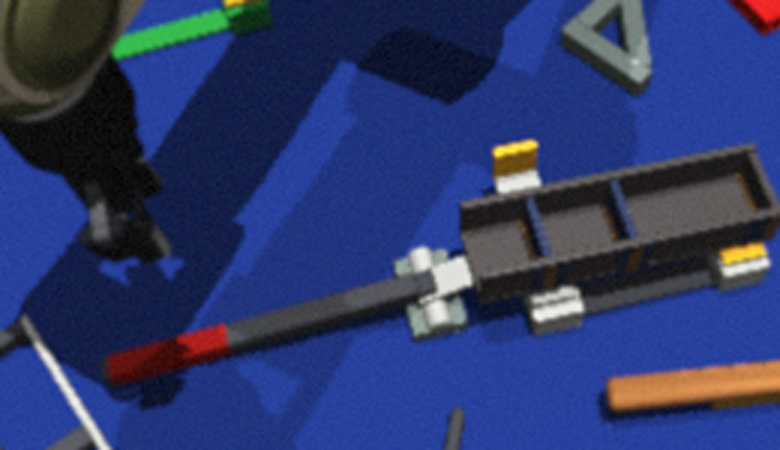

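View pics/w25.png

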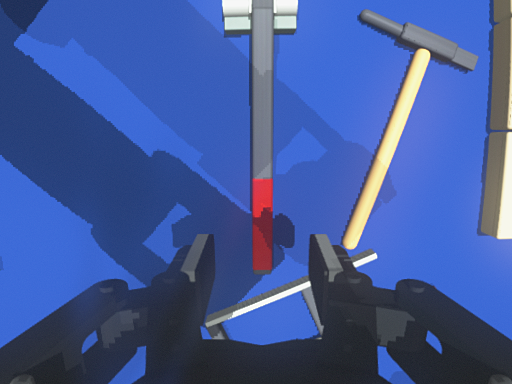

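View pics/t25z.png

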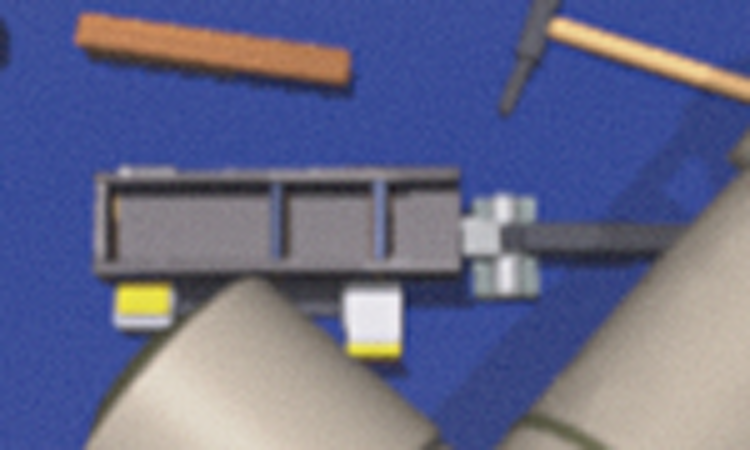

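Call:
jog_arm(steps="1 0 0 0 0 0 0.5;1 0 0 0 0 0 0.5;1 0 0 0 0 0 0.5;1 0 0 0 0 0 0.5;1 0 0 0 0 0 0.5;1 0 0 0 0 0 0.45;1 0 0 0 0 0 0.45;0.7 0 0 0 0 0 0.45;0.3 0 0 0 0 0 0.45;0 0 0 0 0 0 0.45")

```text
time: 26.55
position: [0.5655, -0.2866, -0.0056]
ee_rot: [-3.125, 1.455, 1.589]
contact_force: [-0.5, 0.5, -0.1]
opening: 0.0384
```

Call:
jog_arm(steps="0 0 0 0 0 0 0;0 0 0 0 0 0 0;0 0 0 0 0 0 0;0 0 0 0 0 0 0;0 0 0 0 0 0 0;0 0 0 0 0 0 0", squeeze=120)

```text
time: 27.05
position: [0.5668, -0.2883, -0.0026]
ee_rot: [3.119, 1.457, 1.548]
contact_force: [-0.4, 2.9, 8.0]
opening: 0.0177
```

```bash
python3 bar.py
```

```text
t 27.05 p [ 566.8 -288.3   -2.6] F [-0.4  2.9  8. ] open 17.7 q [-0.69  0.81  1.3   0.1   1.1  -0.74]
[[0.003, 1.0, 0.001], [0.113, 0.0, -0.994], [-0.994, 0.003, -0.113]]
pitch -6.51 tip [566.7 -80.4  45.3] heel [ 566.7 -138.6   25.5] tail [ 566.9 -396.9   -3.9] mom [0.48 0.05 0.14]
```

```bash
python3 - <<'E'
from pry import *
n=7
ths=np.radians(np.linspace(-6.5,17,n+1))
seq(ths,[-.1386]*8,[.0255]*8,[-.2883,-.0026])
E
```

```text
-3.1 tcp [-289.8    6.2] x -0.356 z 0.019 ry -0.488
0.2 tcp [-290.6   15.1] x -0.357 z 0.015 ry -0.488
3.6 tcp [-291.   24.] x -0.357 z 0.015 ry -0.488
6.9 tcp [-290.8   32.9] x -0.357 z 0.015 ry -0.488
10.3 tcp [-290.1   41.8] x -0.357 z 0.015 ry -0.488
13.6 tcp [-288.9   50.7] x -0.357 z 0.015 ry -0.488
17.0 tcp [-287.2   59.4] x -0.357 z 0.015 ry -0.488
```

Call:
jog_arm(steps="-0.36 0 0.02 0 -0.49 0 0;-0.36 0 0.02 0 -0.49 0 0;-0.36 0 0.02 0 -0.49 0 0;0 0 0 0 0 0 0")

```text
time: 27.38
position: [0.567, -0.2911, 0.0248]
ee_rot: [0.046, 1.504, -1.523]
contact_force: [0.5, -5.7, -1.2]
opening: 0.0177
```

```bash
python3 bar.py
```

```text
t 27.38 p [ 567.  -291.1   24.8] F [ 0.5 -5.7 -1.2] open 17.7 q [-0.64  0.74  1.36 -0.06  1.   -0.61]
[[0.003, 1.0, 0.002], [-0.067, 0.002, -0.998], [-0.998, 0.003, 0.067]]
pitch 3.82 tip [566.6 -78.   34.6] heel [ 566.7 -138.7   25.6] tail [ 567.1 -398.2   42.9] mom [-0.57 -0.04 -0.  ]
```

Call:
jog_arm(steps="-0.36 0 0.02 0 -0.49 0 0;-0.36 0 0.02 0 -0.49 0 0;0 0 0 0 0 0 0;0 0 0 0 0 0 0")

```text
time: 27.72
position: [0.5661, -0.29, 0.0402]
ee_rot: [0.003, 1.395, -1.568]
contact_force: [0.6, 0.6, -1.5]
opening: 0.0172
```

```bash
python3 - <<'E'
from bar import *
t=optics.snapshot('scene');crop(t,185,315,195,285,6,'pics/s26.png')
E
```

```text
t 27.72 p [ 566.1 -290.    40.2] F [ 0.6  0.6 -1.5] open 17.2 q [-0.6   0.7   1.4  -0.18  0.95 -0.5 ]
[[0.0, 1.0, -0.0], [-0.175, -0.0, -0.985], [-0.985, 0.001, 0.175]]
pitch 10.09 tip [566.1 -77.1  26.7] heel [ 566.1 -138.4   24.4] tail [ 566.1 -394.4   69.9] mom [ 0.89 -0.3  -0.16]
```

View pics/s26.png

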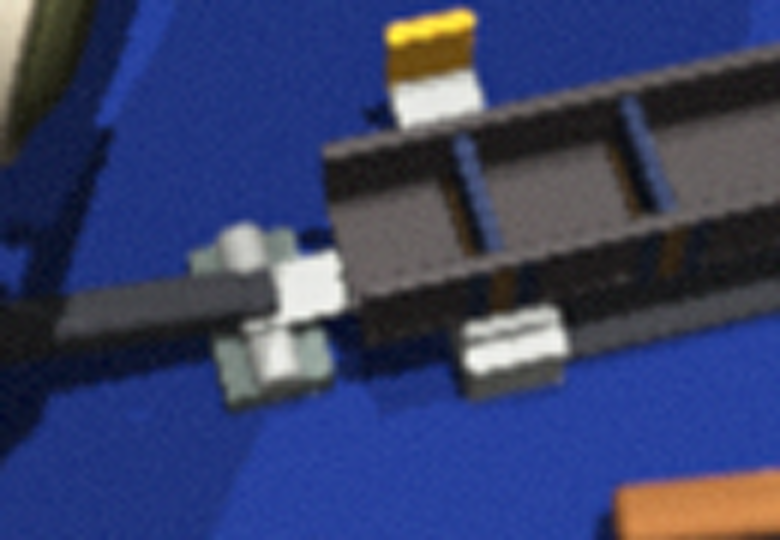

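Call:
jog_arm(steps="-0.1 0 0.02 0 0 0 0;0 0 0 0 0 0 0;0.05 0 0.3 0 0 0 0;0.05 0 0.3 0 0 0 0;0 0 0 0 0 0 0")

```text
time: 28.18
position: [0.5654, -0.3075, 0.0424]
ee_rot: [-0.005, 1.392, -1.577]
contact_force: [-1.0, -2.0, -5.2]
opening: 0.0175
```

```bash
python3 - <<'E'
from bar import *
t=optics.snapshot('scene');crop(t,185,315,195,285,6,'pics/s27.png')
E
```

```text
t 28.18 p [ 565.4 -307.5   42.4] F [-1.  -2.  -5.2] open 17.5 q [-0.62  0.7   1.38 -0.18  0.96 -0.52]
[[-0.001, 1.0, -0.001], [-0.178, -0.001, -0.984], [-0.984, -0.001, 0.178]]
pitch 10.26 tip [565.5 -94.6  28.3] heel [ 565.5 -156.    26.2] tail [ 565.3 -411.8   72.5] mom [0.18 0.04 0.07]
```

View pics/s27.png

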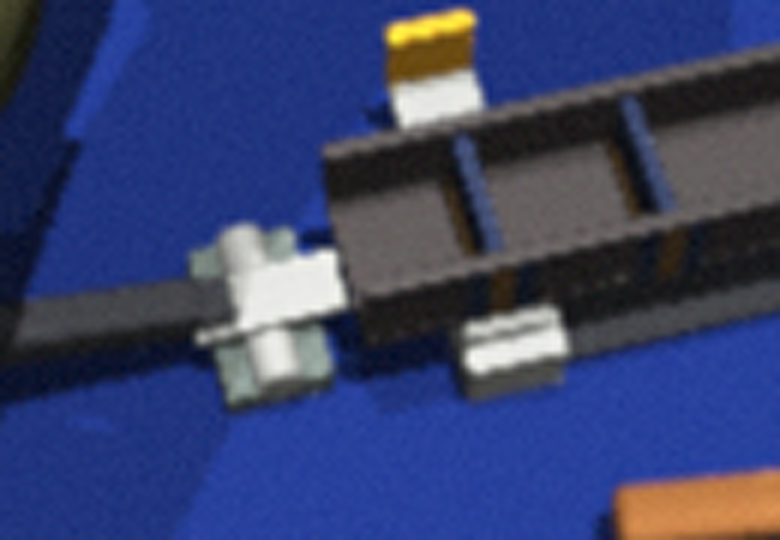

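Call:
jog_arm(steps="-0.07 0 0.01 0 0 0 0;0 0 0 0 0 0 0;0.05 0 0.3 0 0 0 0;0.05 0 0.4 0 0 0 0;0 0 0 0 0 0 0")

```text
time: 28.65
position: [0.5658, -0.3255, 0.0455]
ee_rot: [0.003, 1.391, -1.569]
contact_force: [-0.6, -0.6, -8.2]
opening: 0.0173
```

Call:
jog_arm(steps="-0.6 0 0.5 0 0 0 0;-1 0 0.2 0 0 0 0;-1 0 0.2 0 0 0 0;-0.6 0 0 0 0.5 0 0;0 -0.3 0 0 1 0 0;0 -1 0 0 0 0 0;0 -1 0 0 0 0 0;0 -1 0 0 0 0 0;0 -1 0 0 0 0 0;0 -1 0 0 0 0 0;0 -0.3 0 0 0 0 0;0 0 0 0 0 0 0;0 0 0 0 0 0 0")

```text
time: 29.73
position: [0.4263, -0.3317, 0.1285]
ee_rot: [1.642, 1.57, 0.071]
contact_force: [0.4, -0.1, -7.7]
opening: 0.017
```

```bash
python3 - <<'E'
from bar import *
t=optics.snapshot('scene');crop(t,85,345,120,300,3,'pics/s28.png')
E
```

```text
t 29.73 p [ 426.3 -331.7  128.5] F [ 0.4 -0.1 -7.7] open 17.0 q [-0.88  0.43  1.58  0.    1.13 -0.88]
[[0.001, 1.0, -0.001], [0.0, -0.001, -1.0], [-1.0, 0.001, -0.0]]
pitch -0.0 tip [ 426.4 -119.7  152.6] heel [ 426.4 -179.7  139.6] tail [ 426.2 -439.7  139.5] mom [-0.37 -0.05 -0.04]
```

View pics/s28.png

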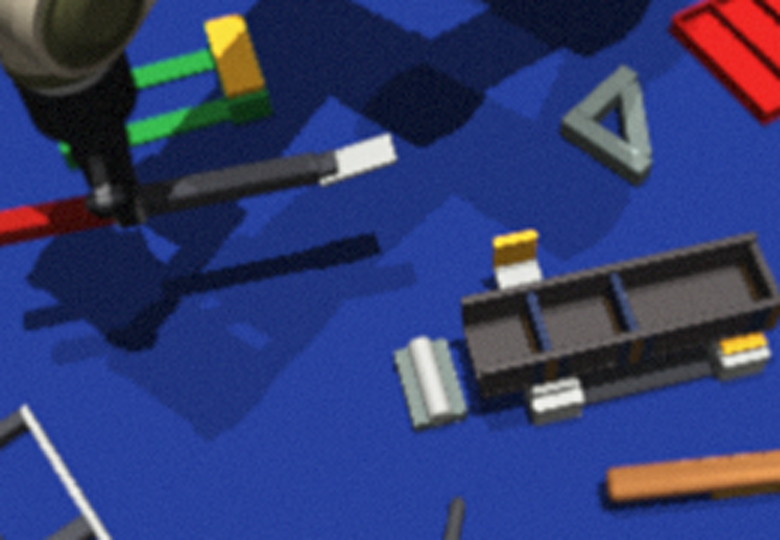

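Call:
jog_arm(steps="0.6 0 0 0 0 0 0;1 0 0 0 0 0 0;1 0 0 0 0 0 0;1 0 0 0 0 0 0;1 0 0 0 0 0 0;0.5 0 0 0 0 0 0;0.2 0 0 0 0 0 0;0.1 0 0 0 0 0 0;0 0 0 0 0 0 0;0 0 0 0 0 0 0")

```text
time: 30.62
position: [0.4267, -0.3316, -0.006]
ee_rot: [1.312, 1.569, -0.258]
contact_force: [-0.5, -1.1, -9.0]
opening: 0.0175
```

Call:
jog_arm(steps="0.08 0 0 0 0 0 0;0.06 0 0 0 0 0 0;0 0 0 0 0 0 0")

```text
time: 30.87
position: [0.4264, -0.3317, -0.0096]
ee_rot: [1.368, 1.569, -0.204]
contact_force: [1.3, -2.5, -3.4]
opening: 0.0175
```

Touching down (load on the tool dropping). Release and rise.

Call:
jog_arm(steps="0.03 0 0 0 0 0 0;0 0 0 0 0 0 0;0 0 0 0 0 0 0.25;0 0 0 0 0 0 0.3;0 0 0 0 0 0 0.4;0 0 0 0 0 0 0.5;0 0 0 0 0 0 0.5;-0.4 0 0 0 0 0 0.5;-1 0 0 0 0 0 0.5;-1 0 0 0 0 0 0.6;-1 0 0 0 0 0 0.8;-1 0 0 0 0 0 1;-1 0 0 0 0 0 1;-1 -0.2 0.5 0 0 0 1;-1 -0.5 1 0 0 0 1;0 -0.5 1 0 0 0 1;0 0 1 0 0 0 1;0 0 0 0 0 0 1;0 0 0 0 0 0 1")

```text
time: 32.45
position: [0.3955, -0.4192, 0.174]
ee_rot: [3.112, 1.569, 1.54]
contact_force: [1.0, 0.8, 0.5]
opening: 0.0853
```

```bash
python3 - <<'E'
from st import *
t=optics.snapshot('scene');cv2.imwrite('pics/s30.png',t[:,:,::-1]);crop(t,220,340,190,270,6.5,'pics/s30z.png')
t=optics.snapshot('top');cv2.imwrite('pics/t30.png',t[:,:,::-1]);crop(t,190,390,130,230,4,'pics/t30z.png')
E
```

```text
t 32.45 p [ 395.5 -419.2  174. ] F [1.  0.8 0.5] open 85.3 q [-1.02  0.46  1.4   0.    1.28 -1.02]
[[0.0, 1.0, -0.001], [0.001, -0.001, -1.0], [-1.0, 0.0, -0.001]]
```

View pics/s30.png

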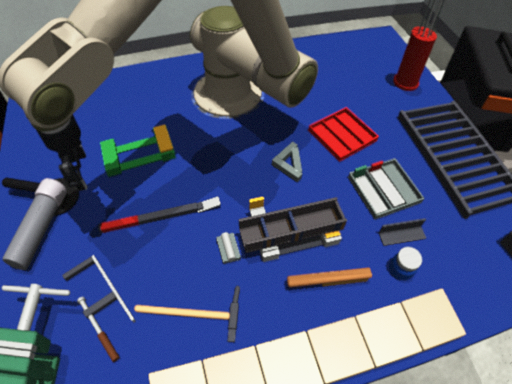

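View pics/s30z.png

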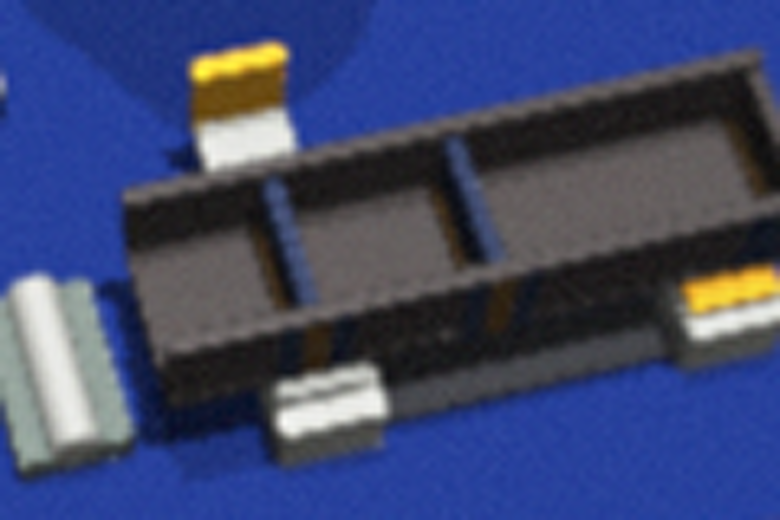

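View pics/t30z.png

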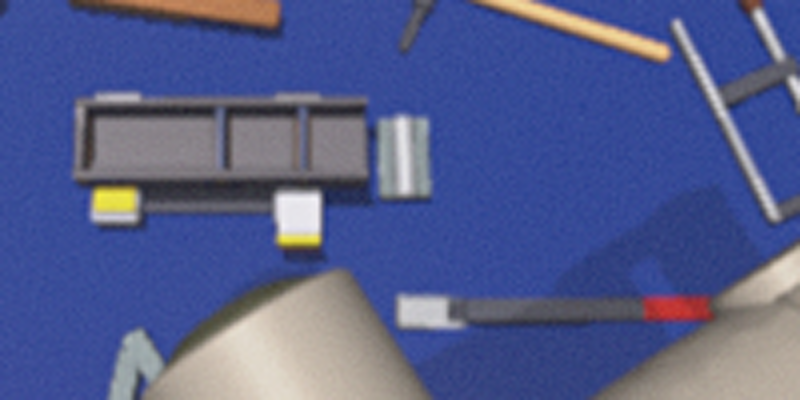

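```bash
python3 - <<'E'
from h import *
s=cam('scene');S=lambda a:np.array(a)/6.5+[220,190]-.42
P=lambda a,z:(plane(s,S(a),z)*1000).round(1).tolist()
print('nose z.03',P([[278,402],[385,382]],.03),'rest end',P([[284,436],[388,412]],.03))
print('channel top far edge z.083',P([[168,362],[780,205]],.083))
print('ch low end bottom far corner z.038',P([[178,402]],.038))
t=cam('top');T=lambda a:np.array(a)/4+[190,130]-.38
Q=lambda a,z:(plane(t,T(a),z)*1000).round(1)[:,:2].tolist()
print('ch corners top',Q([[78,100],[76,182],[367,98],[368,180]],.083))
print('packer tab top end',Q([[278,246],[321,247]],.072),'fulc',Q([[380,118],[379,196],[430,119],[430,197]],.016))
print('rest packed -x',Q([[92,222],[138,222]],.03))
E
```

```text
nose z.03 [[605.7, -58.4, 30.0], [608.4, -17.9, 30.0]] rest end [[619.5, -60.2, 30.0], [620.4, -20.5, 30.0]]
channel top far edge z.083 [[605.3, -99.9, 83.0], [603.2, 131.8, 83.0]]
ch low end bottom far corner z.038 [[599.8, -95.0, 38.0]]
ch corners top [[603.6, 147.2], [532.1, 147.9], [601.4, -99.2], [530.4, -98.6]]
packer tab top end [[476.9, -22.2], [475.6, -58.4]] fulc [[600.6, -113.4], [529.7, -111.0], [599.0, -157.9], [528.2, -156.0]]
rest packed -x [[507.1, 141.5], [506.6, 100.9]]
```

```bash
python3 - <<'E'
from h import *
s=cam('scene')
print('far low top corner: level',proj(s,[[.6015,-.100,.083],[.6015,-.100,.075],[.6015,-.1,.095]]).round(1).tolist(),'near',proj(s,[[.530,-.099,.083],[.530,-.099,.075]]).round(1).tolist())
print('far +y top corner',proj(s,[[.605,.147,.083],[.605,.147,.087]]).round(1).tolist())
ims=[cv2.imread(f'pics/{n}.png') for n in('scene0','s14','s30')]
cv2.imwrite('pics/cmp.png',np.vstack([cv2.resize(i[195:265,225:355],None,fx=5,fy=2.8,interpolation=cv2.INTER_CUBIC) for i in ims]))
E
```

```text
far low top corner: level [[244.9, 243.8], [245.0, 245.4], [244.9, 241.4]] near [[237.6, 217.7], [237.7, 219.4]]
far +y top corner [[345.7, 220.3], [346.1, 219.4]]
```

View pics/cmp.png

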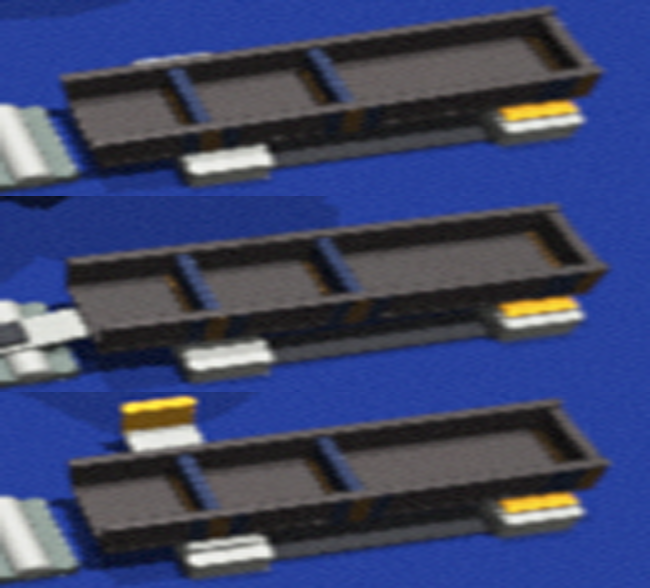

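```bash
python3 -c "
from bench import job
print(job.close_job())"
```

```text
the job is handed in; nothing more can be done
None
```

I finished the job as asked, in the order asked, and handed it in at 32.5 s. No verdict was reported.

- **Pry:** The bar went over the fulcrum with its tip about 21 mm under the channel's end. I lowered the tail to the table, and the load stayed up after I let go.
- **Packer:** I slid the yellow-tabbed packer under the raised end from the robot's side, with no force on the way in.
- **Bar out:** I raised the tail so the channel came down on the packer. Then I drew the bar out and laid it flat on the table, parallel to the channel and about 10 cm from the fulcrum.

**Last checks**
- The packer's nose is 3–5 mm past the channel's far side.
- The packer is about square and centred on the low rest. The two cameras disagreed by about 1.5 mm, in opposite directions.
- The channel's low end sits about 8–10 mm higher than at the start, which fits level on the packer. One single-ray height reading disagreed; I checked it against the before and after pictures and took it as pixel error.
- The channel moved about 2 mm toward the packed rest during the pry. The fulcrum moved 2 mm or less.
- The final pictures show the bystanders and the other two packers still in place.

**What went wrong:** The first grasp of the bar closed above it. The fingertips stood some 10–15 mm behind the tool point rather than 14 mm ahead, so I gripped lower from then on. The only sizeable forces were brief contact readings of up to about 10 N.

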